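# Put the dry rubber stamps away in the same order

## Task

The rubber stamps are dry: move all four from the metal drying rack to the wooden storage tray in the same order, counted from the tab, so that the stamp next to the rack's tab goes in the pocket next to the tray's tab, and so on. Carry them one at a time straight from the rack into their own pockets, without trying other pockets, putting one down elsewhere or dropping it, and let each stand upright and flat on its pocket's floor. Leave the ink pad, the tape roll and the pencil tin where they are.

Things in the scene. Friction and masses are not known exactly. Their poses are not given: they have to be found in the camera images.
- drying_rack: Fixed aluminium rack, grey floors: row of 4 open pockets, 56 mm square inside, full at the start. 244 x 64 x 18 mm; floors at 8 mm, walls 4 mm thick. One end has a flat tab 45 mm long with a dark round mark. Origin: on the table under the row's middle, x along the row to the tab, z up. Pocket centres x = 90 (pocket 1, by the tab), 30, -30, -90 mm, y = 0. Turned to any angle.
- storage_tray: Fixed dark wood tray, cork floors: row of 4 open pockets, 56 mm square inside, empty at the start. 244 x 64 x 18 mm; floors at 8 mm, walls 4 mm thick. One end has a flat tab 45 mm long with a dark round mark. Origin: on the table under the row's middle, x along the row to the tab, z up. Pocket centres x = 90 (pocket 1, by the tab), 30, -30, -90 mm, y = 0. Turned to any angle.
- peg_stamp: Stamp: 40 x 40 mm wooden mount 17 mm high, black rubber face down, about 90 g, with a slim round upright handle of 22 mm diameter; 72 mm high in all. Origin: centre of the underside, z up. Starts in some pocket of the drying rack, up to 10 degrees askew.
- block_stamp: Stamp: 40 x 40 mm wooden mount 17 mm high, black rubber face down, about 90 g, with a square upright handle 30 x 30 mm, in line with the mount; 60 mm high in all. Origin: centre of the underside, z up. Starts in some pocket of the drying rack, up to 10 degrees askew.
- knob_stamp: Stamp: 40 x 40 mm wooden mount 17 mm high, black rubber face down, about 90 g, with a turned mushroom knob: neck of 20 mm diameter, from 32 to 62 mm height a straight round head of 36 mm diameter, then a domed top; 66 mm high in all. Origin: centre of the underside, z up. Starts in some pocket of the drying rack, up to 10 degrees askew.
- bar_stamp: Stamp: 40 x 40 mm wooden mount 17 mm high, black rubber face down, about 90 g, with an upright bar handle 40 mm long and 18 mm thick; 64 mm high in all. Origin: centre of the underside, z up, x along the bar, which lies along the rack's row, so its 18 mm are gripped across the row. Starts in some pocket of the drying rack, up to 10 degrees askew.
- ink_pad: Bystander: closed black and grey ink pad 70 x 95 x 20 mm with an orange field, loose. Origin: centre of the underside.
- tape_roll: Bystander: red roll of tape lying flat, 92 mm across, 40 mm high, loose. Origin: centre of the underside.
- pencil_tin: Bystander: flat steel pencil tin 190 x 75 x 22 mm with a yellow field, loose. Origin: centre of the underside.
Not all that is in view belongs to the job. What is shaped like the knob_stamp but red is not meant.

How it is judged:
At the end, for the whole second after the job is handed in: Each storage pocket holds one stamp: within 11 mm of its centre along and across the row, upright within 0.08 rad, flat on the floor (3.5 mm), at rest, in the rack's order from the tab (enforced throughout: none is let go in the pocket of one still in the rack) (((x of peg_stamp in the frame of storage_tray between 0.079 and 0.101 m and y of peg_stamp in the frame of storage_tray between -0.011 and 0.011 m and z of peg_stamp in the frame of storage_tray below 0.0115 m and angle between peg_stamp's own z axis and vertical below 0.08 rad) or (x of block_stamp in the frame of storage_tray between 0.079 and 0.101 m and y of block_stamp in the frame of storage_tray between -0.011 and 0.011 m and z of block_stamp in the frame of storage_tray below 0.0115 m and angle between block_stamp's own z axis and vertical below 0.08 rad) or (x of knob_stamp in the frame of storage_tray between 0.079 and 0.101 m and y of knob_stamp in the frame of storage_tray between -0.011 and 0.011 m and z of knob_stamp in the frame of storage_tray below 0.0115 m and angle between knob_stamp's own z axis and vertical below 0.08 rad) or (x of bar_stamp in the frame of storage_tray between 0.079 and 0.101 m and y of bar_stamp in the frame of storage_tray between -0.011 and 0.011 m and z of bar_stamp in the frame of storage_tray below 0.0115 m and angle between bar_stamp's own z axis and vertical below 0.08 rad)) and ((x of peg_stamp in the frame of storage_tray between 0.019 and 0.041 m and y of peg_stamp in the frame of storage_tray between -0.011 and 0.011 m and z of peg_stamp in the frame of storage_tray below 0.0115 m and angle between peg_stamp's own z axis and vertical below 0.08 rad) or (x of block_stamp in the frame of storage_tray between 0.019 and 0.041 m and y of block_stamp in the frame of storage_tray between -0.011 and 0.011 m and z of block_stamp in the frame of storage_tray below 0.0115 m and angle between block_stamp's own z axis and vertical below 0.08 rad) or (x of knob_stamp in the frame of storage_tray between 0.019 and 0.041 m and y of knob_stamp in the frame of storage_tray between -0.011 and 0.011 m and z of knob_stamp in the frame of storage_tray below 0.0115 m and angle between knob_stamp's own z axis and vertical below 0.08 rad) or (x of bar_stamp in the frame of storage_tray between 0.019 and 0.041 m and y of bar_stamp in the frame of storage_tray between -0.011 and 0.011 m and z of bar_stamp in the frame of storage_tray below 0.0115 m and angle between bar_stamp's own z axis and vertical below 0.08 rad)) and ((x of peg_stamp in the frame of storage_tray between -0.041 and -0.019 m and y of peg_stamp in the frame of storage_tray between -0.011 and 0.011 m and z of peg_stamp in the frame of storage_tray below 0.0115 m and angle between peg_stamp's own z axis and vertical below 0.08 rad) or (x of block_stamp in the frame of storage_tray between -0.041 and -0.019 m and y of block_stamp in the frame of storage_tray between -0.011 and 0.011 m and z of block_stamp in the frame of storage_tray below 0.0115 m and angle between block_stamp's own z axis and vertical below 0.08 rad) or (x of knob_stamp in the frame of storage_tray between -0.041 and -0.019 m and y of knob_stamp in the frame of storage_tray between -0.011 and 0.011 m and z of knob_stamp in the frame of storage_tray below 0.0115 m and angle between knob_stamp's own z axis and vertical below 0.08 rad) or (x of bar_stamp in the frame of storage_tray between -0.041 and -0.019 m and y of bar_stamp in the frame of storage_tray between -0.011 and 0.011 m and z of bar_stamp in the frame of storage_tray below 0.0115 m and angle between bar_stamp's own z axis and vertical below 0.08 rad)) and ((x of peg_stamp in the frame of storage_tray between -0.101 and -0.079 m and y of peg_stamp in the frame of storage_tray between -0.011 and 0.011 m and z of peg_stamp in the frame of storage_tray below 0.0115 m and angle between peg_stamp's own z axis and vertical below 0.08 rad) or (x of block_stamp in the frame of storage_tray between -0.101 and -0.079 m and y of block_stamp in the frame of storage_tray between -0.011 and 0.011 m and z of block_stamp in the frame of storage_tray below 0.0115 m and angle between block_stamp's own z axis and vertical below 0.08 rad) or (x of knob_stamp in the frame of storage_tray between -0.101 and -0.079 m and y of knob_stamp in the frame of storage_tray between -0.011 and 0.011 m and z of knob_stamp in the frame of storage_tray below 0.0115 m and angle between knob_stamp's own z axis and vertical below 0.08 rad) or (x of bar_stamp in the frame of storage_tray between -0.101 and -0.079 m and y of bar_stamp in the frame of storage_tray between -0.011 and 0.011 m and z of bar_stamp in the frame of storage_tray below 0.0115 m and angle between bar_stamp's own z axis and vertical below 0.08 rad)) and linear speed of each of peg_stamp, block_stamp, knob_stamp, bar_stamp below 0.02 m/s and angular speed of each of peg_stamp, block_stamp, knob_stamp, bar_stamp below 0.2 rad/s); the robot touches nothing.
It fails at once if a stamp is let go in a storage pocket while the stamp that belongs there (same place counted from the tab) still stands in the drying rack ((((x of peg_stamp in the frame of storage_tray between 0.07 and 0.11 m and y of peg_stamp in the frame of storage_tray between -0.02 and 0.02 m and z of peg_stamp in the frame of storage_tray below 0.03 m and contact force between peg_stamp and the fingers below 0.05 N) or (x of block_stamp in the frame of storage_tray between 0.07 and 0.11 m and y of block_stamp in the frame of storage_tray between -0.02 and 0.02 m and z of block_stamp in the frame of storage_tray below 0.03 m and contact force between block_stamp and the fingers below 0.05 N) or (x of knob_stamp in the frame of storage_tray between 0.07 and 0.11 m and y of knob_stamp in the frame of storage_tray between -0.02 and 0.02 m and z of knob_stamp in the frame of storage_tray below 0.03 m and contact force between knob_stamp and the fingers below 0.05 N) or (x of bar_stamp in the frame of storage_tray between 0.07 and 0.11 m and y of bar_stamp in the frame of storage_tray between -0.02 and 0.02 m and z of bar_stamp in the frame of storage_tray below 0.03 m and contact force between bar_stamp and the fingers below 0.05 N)) and ((x of peg_stamp in the frame of drying_rack between 0.07 and 0.11 m and y of peg_stamp in the frame of drying_rack between -0.02 and 0.02 m and z of peg_stamp in the frame of drying_rack below 0.03 m) or (x of block_stamp in the frame of drying_rack between 0.07 and 0.11 m and y of block_stamp in the frame of drying_rack between -0.02 and 0.02 m and z of block_stamp in the frame of drying_rack below 0.03 m) or (x of knob_stamp in the frame of drying_rack between 0.07 and 0.11 m and y of knob_stamp in the frame of drying_rack between -0.02 and 0.02 m and z of knob_stamp in the frame of drying_rack below 0.03 m) or (x of bar_stamp in the frame of drying_rack between 0.07 and 0.11 m and y of bar_stamp in the frame of drying_rack between -0.02 and 0.02 m and z of bar_stamp in the frame of drying_rack below 0.03 m))) or (((x of peg_stamp in the frame of storage_tray between 0.01 and 0.05 m and y of peg_stamp in the frame of storage_tray between -0.02 and 0.02 m and z of peg_stamp in the frame of storage_tray below 0.03 m and contact force between peg_stamp and the fingers below 0.05 N) or (x of block_stamp in the frame of storage_tray between 0.01 and 0.05 m and y of block_stamp in the frame of storage_tray between -0.02 and 0.02 m and z of block_stamp in the frame of storage_tray below 0.03 m and contact force between block_stamp and the fingers below 0.05 N) or (x of knob_stamp in the frame of storage_tray between 0.01 and 0.05 m and y of knob_stamp in the frame of storage_tray between -0.02 and 0.02 m and z of knob_stamp in the frame of storage_tray below 0.03 m and contact force between knob_stamp and the fingers below 0.05 N) or (x of bar_stamp in the frame of storage_tray between 0.01 and 0.05 m and y of bar_stamp in the frame of storage_tray between -0.02 and 0.02 m and z of bar_stamp in the frame of storage_tray below 0.03 m and contact force between bar_stamp and the fingers below 0.05 N)) and ((x of peg_stamp in the frame of drying_rack between 0.01 and 0.05 m and y of peg_stamp in the frame of drying_rack between -0.02 and 0.02 m and z of peg_stamp in the frame of drying_rack below 0.03 m) or (x of block_stamp in the frame of drying_rack between 0.01 and 0.05 m and y of block_stamp in the frame of drying_rack between -0.02 and 0.02 m and z of block_stamp in the frame of drying_rack below 0.03 m) or (x of knob_stamp in the frame of drying_rack between 0.01 and 0.05 m and y of knob_stamp in the frame of drying_rack between -0.02 and 0.02 m and z of knob_stamp in the frame of drying_rack below 0.03 m) or (x of bar_stamp in the frame of drying_rack between 0.01 and 0.05 m and y of bar_stamp in the frame of drying_rack between -0.02 and 0.02 m and z of bar_stamp in the frame of drying_rack below 0.03 m))) or (((x of peg_stamp in the frame of storage_tray between -0.05 and -0.01 m and y of peg_stamp in the frame of storage_tray between -0.02 and 0.02 m and z of peg_stamp in the frame of storage_tray below 0.03 m and contact force between peg_stamp and the fingers below 0.05 N) or (x of block_stamp in the frame of storage_tray between -0.05 and -0.01 m and y of block_stamp in the frame of storage_tray between -0.02 and 0.02 m and z of block_stamp in the frame of storage_tray below 0.03 m and contact force between block_stamp and the fingers below 0.05 N) or (x of knob_stamp in the frame of storage_tray between -0.05 and -0.01 m and y of knob_stamp in the frame of storage_tray between -0.02 and 0.02 m and z of knob_stamp in the frame of storage_tray below 0.03 m and contact force between knob_stamp and the fingers below 0.05 N) or (x of bar_stamp in the frame of storage_tray between -0.05 and -0.01 m and y of bar_stamp in the frame of storage_tray between -0.02 and 0.02 m and z of bar_stamp in the frame of storage_tray below 0.03 m and contact force between bar_stamp and the fingers below 0.05 N)) and ((x of peg_stamp in the frame of drying_rack between -0.05 and -0.01 m and y of peg_stamp in the frame of drying_rack between -0.02 and 0.02 m and z of peg_stamp in the frame of drying_rack below 0.03 m) or (x of block_stamp in the frame of drying_rack between -0.05 and -0.01 m and y of block_stamp in the frame of drying_rack between -0.02 and 0.02 m and z of block_stamp in the frame of drying_rack below 0.03 m) or (x of knob_stamp in the frame of drying_rack between -0.05 and -0.01 m and y of knob_stamp in the frame of drying_rack between -0.02 and 0.02 m and z of knob_stamp in the frame of drying_rack below 0.03 m) or (x of bar_stamp in the frame of drying_rack between -0.05 and -0.01 m and y of bar_stamp in the frame of drying_rack between -0.02 and 0.02 m and z of bar_stamp in the frame of drying_rack below 0.03 m))) or (((x of peg_stamp in the frame of storage_tray between -0.11 and -0.07 m and y of peg_stamp in the frame of storage_tray between -0.02 and 0.02 m and z of peg_stamp in the frame of storage_tray below 0.03 m and contact force between peg_stamp and the fingers below 0.05 N) or (x of block_stamp in the frame of storage_tray between -0.11 and -0.07 m and y of block_stamp in the frame of storage_tray between -0.02 and 0.02 m and z of block_stamp in the frame of storage_tray below 0.03 m and contact force between block_stamp and the fingers below 0.05 N) or (x of knob_stamp in the frame of storage_tray between -0.11 and -0.07 m and y of knob_stamp in the frame of storage_tray between -0.02 and 0.02 m and z of knob_stamp in the frame of storage_tray below 0.03 m and contact force between knob_stamp and the fingers below 0.05 N) or (x of bar_stamp in the frame of storage_tray between -0.11 and -0.07 m and y of bar_stamp in the frame of storage_tray between -0.02 and 0.02 m and z of bar_stamp in the frame of storage_tray below 0.03 m and contact force between bar_stamp and the fingers below 0.05 N)) and ((x of peg_stamp in the frame of drying_rack between -0.11 and -0.07 m and y of peg_stamp in the frame of drying_rack between -0.02 and 0.02 m and z of peg_stamp in the frame of drying_rack below 0.03 m) or (x of block_stamp in the frame of drying_rack between -0.11 and -0.07 m and y of block_stamp in the frame of drying_rack between -0.02 and 0.02 m and z of block_stamp in the frame of drying_rack below 0.03 m) or (x of knob_stamp in the frame of drying_rack between -0.11 and -0.07 m and y of knob_stamp in the frame of drying_rack between -0.02 and 0.02 m and z of knob_stamp in the frame of drying_rack below 0.03 m) or (x of bar_stamp in the frame of drying_rack between -0.11 and -0.07 m and y of bar_stamp in the frame of drying_rack between -0.02 and 0.02 m and z of bar_stamp in the frame of drying_rack below 0.03 m)))).
It fails at once if a stamp is let go anywhere but in the rack or the tray, or dropped into it from more than about 20 mm ((contact force between peg_stamp and the fingers below 0.05 N and not (x of peg_stamp in the frame of drying_rack between -0.125 and 0.125 m and y of peg_stamp in the frame of drying_rack between -0.034 and 0.034 m and z of peg_stamp in the frame of drying_rack below 0.03 m) and not (x of peg_stamp in the frame of storage_tray between -0.125 and 0.125 m and y of peg_stamp in the frame of storage_tray between -0.034 and 0.034 m and z of peg_stamp in the frame of storage_tray below 0.03 m)) or (contact force between block_stamp and the fingers below 0.05 N and not (x of block_stamp in the frame of drying_rack between -0.125 and 0.125 m and y of block_stamp in the frame of drying_rack between -0.034 and 0.034 m and z of block_stamp in the frame of drying_rack below 0.03 m) and not (x of block_stamp in the frame of storage_tray between -0.125 and 0.125 m and y of block_stamp in the frame of storage_tray between -0.034 and 0.034 m and z of block_stamp in the frame of storage_tray below 0.03 m)) or (contact force between knob_stamp and the fingers below 0.05 N and not (x of knob_stamp in the frame of drying_rack between -0.125 and 0.125 m and y of knob_stamp in the frame of drying_rack between -0.034 and 0.034 m and z of knob_stamp in the frame of drying_rack below 0.03 m) and not (x of knob_stamp in the frame of storage_tray between -0.125 and 0.125 m and y of knob_stamp in the frame of storage_tray between -0.034 and 0.034 m and z of knob_stamp in the frame of storage_tray below 0.03 m)) or (contact force between bar_stamp and the fingers below 0.05 N and not (x of bar_stamp in the frame of drying_rack between -0.125 and 0.125 m and y of bar_stamp in the frame of drying_rack between -0.034 and 0.034 m and z of bar_stamp in the frame of drying_rack below 0.03 m) and not (x of bar_stamp in the frame of storage_tray between -0.125 and 0.125 m and y of bar_stamp in the frame of storage_tray between -0.034 and 0.034 m and z of bar_stamp in the frame of storage_tray below 0.03 m))).
It fails at once if the ink pad, the tape roll or the pencil tin is shifted by more than 20 mm (distance of any of ink_pad, tape_roll, pencil_tin from where it was at the start of the episode above 0.02 m).
It also fails if it takes over 102 s, if anything falls off the work surface, if the arm or the gripper's body presses on something with over 40 N, if the wrist force passes 120 N, or if a joint passes its speed limit or range.

## Robot

A 6-joint arm with a two-finger parallel gripper is mounted at the origin on the work surface. World frame = base frame: x ahead of the robot, y to its left, z up, the work surface at z = 0. Lengths are in m, angles in rad, forces in N, time in s.
With the tool pointing down it reaches from about 0.35 to 0.925 m from the base axis. Payload 6.4 kg.
Tool frame: the origin (TCP) lies between the finger pads; the fingertips stand tips_ahead ahead of it and the grasp point (between the pads) lies 2 mm behind it (tips_ahead is the distance from the TCP to the fingertips, in m); z points along the fingers, y is the line along which they close (so a half turn about z gives the same grasp; the last joint's range is limited). The gripper opens to 94 mm and grips with 3 to 60 N. Pads are 16 mm wide; open, the fingers measure 119 mm over their backs; the gripper's body (75 mm by 177 mm) begins 78 mm behind the grasp point.
Start: joints at [-1.377, 0.245, 1.558, -0, 1.339, -0.174], TCP at [0.234, -0.607, 0.195] pointing down, gripper open.
Joint ranges: [-3.13, 3.13], [-1.02, 2.26], [0.13, 2.54], [-0.95, 4.09], [0.21, 2.88], [-2.74, 2.74]. Speed limits (rad/s): [2.57, 2.57, 3.14, 3.14, 3.14, 3.14].

## Interface

Orientations are given as [roll, pitch, yaw] about the fixed x, y, z axes, in that order (R = Rz(yaw) Ry(pitch) Rx(roll)).
In Python, from station import observe, read_camera, sign_off, tips_ahead gives the robot as it stands.
- The arm moves only by the tool carry_out, never from a script. Its argument "rows" is a list of rows, each an object with "delta_pos": the shift along the tool's x, y, z in mm, a list of three; "angular": the turn, a rotation vector about the tool's x, y, z in rad, a list of three. In form: [{"delta_pos": [dx, dy, dz], "angular": [ax, ay, az]}, ...]. A call has 1 to 5 rows; each row shifts and turns the commanded pose from where the row before left it, along the tool's axes as they then stand; what a row does not reach is not made up. A row lasts 1/10 s, in which the tool goes at most 50 mm and 8.59 degrees, less where a joint would pass 70% of its speed; a pose out of reach is approached as far as the arm can. A call with a gripper value outside its range is refused whole. "gripper" is the closure, from 0 (fully open) to 1 (shut), set as the call begins (left out, the last holds). The fingers move at their own pace and stop on an object; "newtons" is the grip in N (left out, the last holds). Time passes only in rows, so rows that do not move let the fingers close. It gives the time, the measured TCP pose, the force, the opening and the grip force at its end, in the units of the state.
- observe(): the state, without advancing time (a new reading comes with each control period).
- read_camera(name): name is "side" or "top"; returns a dict with "pixels" (384x512x3 uint8, red, green, blue), "mtx" (3x3 intrinsics, pixels), "world_to_cam" (4x4, takes a point from world to camera coordinates). Camera axes: x right, y up, looking along -z (the intrinsics and any distortion apply to the point x, -y, -z); pixel columns grow to the right and rows downward; lengths in m; the calibration is good to about 2 mm. A picture is of the moment at which its call begins. There is no depth.
- sign_off(): hands the job in; it is judged then, once.
The state is a dict: "time": time; "joints": joint angles; "qd": joint speeds; "joint_efforts": joint torques, N m; "tcp_pos": TCP position; "orientation": TCP orientation; "force": force on the tool from outside, world axes, zero at the start; "ft_torque": the same for the moment, N m; "grip_width": finger opening in m; "grip_force": force on a finger pad.
Only numpy, scipy, OpenCV 4.12 (cv2) and the standard library are available. Lean on these libraries where they do the work, as an engineer would, in place of code of your own. Each camera call takes 0.05 s, during which the arm holds its last target. There are 200 camera calls.

## Working session

There is one attempt and no reset: what is moved stays moved. The work goes in short steps, Python scripts to look and compute and a tool call to move; the robot and the scene stay as the last step left them, time stands still between calls to the robot, and variables do not carry over. Pictures are saved under pics/ and viewed, at most 14 in all, crops included, and the job is handed in when it is done.

Besides the shell and the picture viewer there is one more tool, called as name([rows], argument=value, ...), one row to a line, values as JSON. carry_out: Moves the arm, as the interface text tells. Its arguments: {"type":"object","properties":{"rows":{"type":"array","items":{"type":"object","properties":{"delta_pos":{"type":"array","items":{"type":"number"}},"angular":{"type":"array","items":{"type":"number"}}}}},"gripper":{"type":"number"},"newtons":{"type":"number"}},"required":["rows"]}

```bash
mkdir -p pics
python3 - <<'E'
from station import *
import cv2
print(observe(), tips_ahead)
for n in("top","side"):
    c=read_camera(n); cv2.imwrite(f"pics/{n}0.png",c["pixels"][:,:,::-1]); print(n,c["mtx"],c["world_to_cam"],[k for k in c])
E
```

```text
{'time': 0.0, 'joints': array([-1.37710554e+00,  2.45805227e-01,  1.55898430e+00, -1.11064917e-05,
        1.33867433e+00, -1.74086928e-01]), 'qd': array([1.61692004e-03, 1.77399709e-03, 7.77955440e-04, 5.33723940e-05,
       1.42829234e-04, 1.66710748e-03]), 'joint_efforts': array([ 5.96520404e-04, -4.15831625e+01, -3.14604163e+01,  6.84556318e-02,
        3.33742728e-02, -1.40106185e-04]), 'tcp_pos': array([ 0.23359483, -0.60592621,  0.193467  ]), 'orientation': array([-3.13974787e+00, -3.13466915e-04,  3.67779992e-01]), 'force': array([-0.38518011,  0.08880424,  1.02674864]), 'ft_torque': array([ 0.0311227 , -0.03145046,  0.01061095]), 'grip_force': 0.0, 'grip_width': 0.09394840666518839} 0.017
top [[459.96503688   0.         250.14254383]
 [  0.         459.96503688 191.04334074]
 [  0.           0.           1.        ]] [[-0.01813058 -0.99979051  0.00949861  0.02388902]
 [ 0.99270444 -0.01686783  0.11938747 -0.63034712]
 [-0.11920224  0.01159387  0.9928023  -1.36043686]
 [ 0.          0.          0.          1.        ]] ['pixels', 'mtx', 'world_to_cam']
side [[377.70562608   0.         249.15023024]
 [  0.         377.70562608 192.99909007]
 [  0.           0.           1.        ]] [[ 0.98882463 -0.14906775  0.00215834 -0.59320828]
 [ 0.11480277  0.77060824  0.62688377 -0.09177814]
 [-0.09511139 -0.61963033  0.7791098  -1.13234641]
 [ 0.          0.          0.          1.        ]] ['pixels', 'mtx', 'world_to_cam']
```

View pics/top0.png

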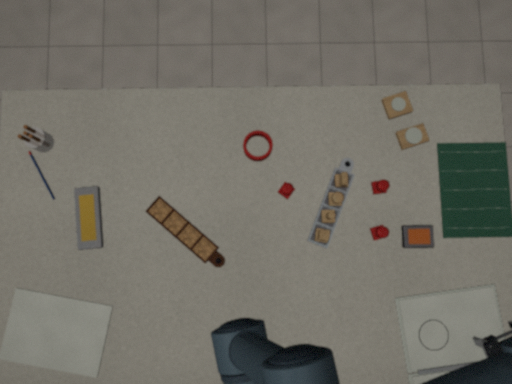

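View pics/side0.png

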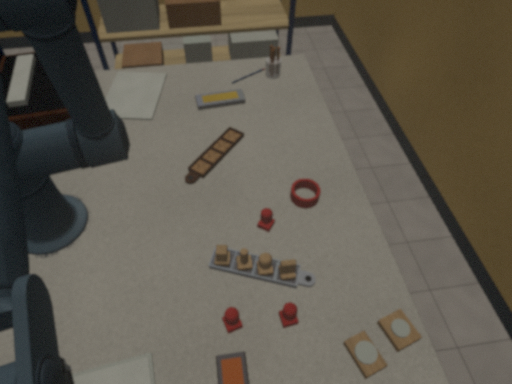

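The top view shows the rack from about (318,240) to its tab at (347,163), and the tray from (157,205) to its tab at (218,259). The side view shows the rack from (212,262) to its tab at (308,280), and the tray tab at (192,178). There are red decoys at top (287,190), (380,186) and (380,232). Next I'll enlarge the rack in both views.

```bash
cat > h.py <<'E'
import numpy as np, cv2
from station import *
def prep(c): return c["mtx"],c["world_to_cam"]
def proj(c,p):
    K,T=prep(c); p=np.atleast_2d(p); q=p@T[:3,:3].T+T[:3,3]; q=q*[1,-1,-1]; q=q@K.T
    return q[:,:2]/q[:,2:]
def ray(c,uv):
    K,T=prep(c); d=np.linalg.inv(K)@[uv[0],uv[1],1]; d=T[:3,:3].T@(d*[1,-1,-1]); return -T[:3,:3].T@T[:3,3],d
def onz(c,uv,z):
    o,d=ray(c,uv); return o+d*(z-o[2])/d[2]
def tri(c1,u1,c2,u2):
    (o,d),(p,e)=ray(c1,u1),ray(c2,u2); A=np.c_[d,-e]; s=np.linalg.lstsq(A,p-o,rcond=None)[0]
    a,b=o+d*s[0],p+e*s[1]; return (a+b)/2,np.linalg.norm(a-b)
def crop(im,x0,y0,x1,y1,s): return cv2.resize(im[y0:y1,x0:x1],None,fx=s,fy=s,interpolation=cv2.INTER_CUBIC)
E
python3 - <<'E'
from h import *
t=cv2.imread("pics/top0.png"); s=cv2.imread("pics/side0.png")
a=crop(t,300,150,366,254,5); b=crop(s,200,235,320,295,6.5) 
a2=crop(t,140,190,236,270,4);b2=crop(s,176,120,256,190,4)
c=np.zeros((600,800,3),np.uint8); c[:a.shape[0],:a.shape[1]]=a; c[:a2.shape[0],340:340+a2.shape[1]]=a2; 
cv2.imwrite("pics/c1.png",c)
d=np.zeros((600,800,3),np.uint8); d[:a.shape[0]*0+b.shape[0],:b.shape[1]]=b; h=min(210,b2.shape[0]); b2=crop(s,176,125,256,186,3.3); d[395:395+b2.shape[0],:b2.shape[1]]=b2[:205]
cv2.imwrite("pics/c2.png",d)
E
```

```text
(no output)
```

View pics/c1.png

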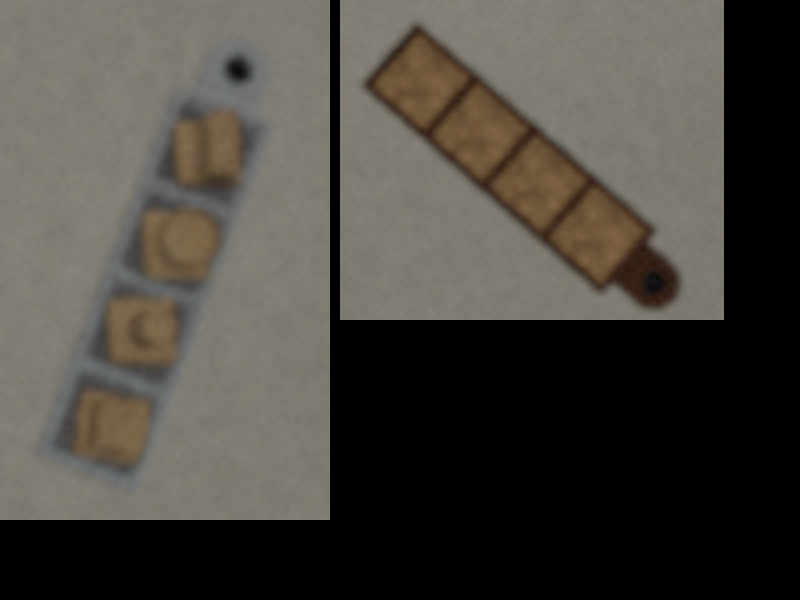

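View pics/c2.png

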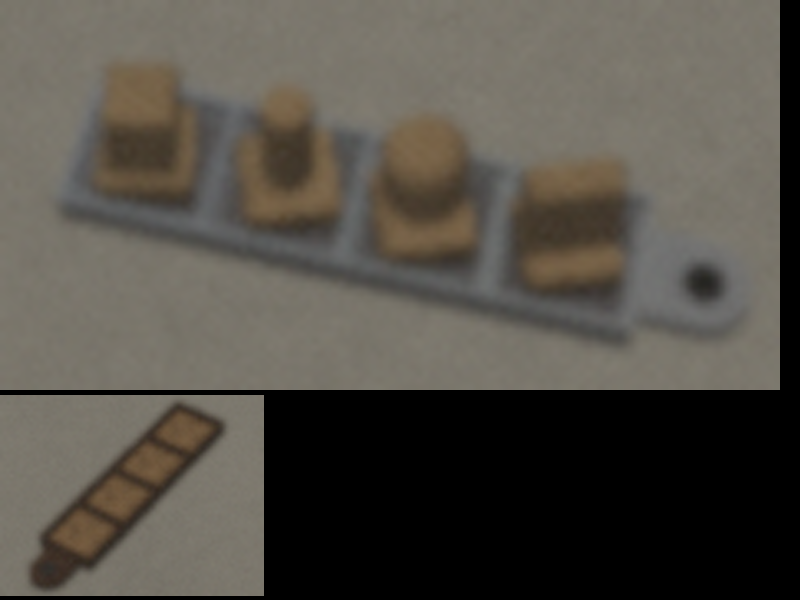

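The rack's order from the tab, using enlarged crop pixels: bar (205,145), knob (180,240), peg (145,330), block (115,425). All four are wood-coloured. The three red knobs stand outside the rack and aren't part of the job. Now I'll measure with masks.

Run:
```python
from h import *
T=read_camera("top");S=read_camera("side")
def up(c,x0,y0,x1,y1): return cv2.resize(c["pixels"][y0:y1,x0:x1],None,fx=8,fy=8,interpolation=cv2.INTER_CUBIC)
def full(p,x0,y0): return (np.array(p)+.5)/8-.5+[x0,y0]
P={}
for n,c,box,bt in(("T",T,(300,150,366,254),(140,190,236,270)),("S",S,(200,235,320,295),(176,120,256,190))):
    im=up(c,*box); hsv=cv2.cvtColor(im,cv2.COLOR_RGB2HSV)
    m=((hsv[...,1]>75)).astype(np.uint8); m=cv2.morphologyEx(m,cv2.MORPH_OPEN,np.ones((9,9)))
    k,l,st,ce=cv2.connectedComponentsWithStats(m)
    for i in range(1,k):
        if st[i,4]>2000:
            r=cv2.minAreaRect(np.argwhere(l==i)[:,::-1].astype(np.float32)); print(n,"stamp",full(ce[i],*box[:2]).round(1),st[i,4]/64,full(r[0],*box[:2]).round(1),np.round(np.array(r[1])/8,1),round(r[2],1))
    im=up(c,*bt); hsv=cv2.cvtColor(im,cv2.COLOR_RGB2HSV)
    m=((hsv[...,1]>75)).astype(np.uint8); 
    m=cv2.morphologyEx(m,cv2.MORPH_OPEN,cv2.getStructuringElement(cv2.MORPH_ELLIPSE,(115,115) if n=="T" else (75,75)))
    k,l,st,ce=cv2.connectedComponentsWithStats(m); i=1+st[1:,4].argmax()
    r=cv2.minAreaRect(np.argwhere(l==i)[:,::-1].astype(np.float32)); b=full(cv2.boxPoints(r),*bt[:2]); print(n,"tray",b.round(1),np.round(np.array(r[1])/8,1))
    w=np.array([onz(c,p,.018)[:2] for p in b]); print(w.round(4), w.mean(0).round(4),[np.linalg.norm(w[i]-w[i-1]).round(4) for i in range(4)])
    # cork floor blobs
    m=((hsv[...,1]>75)&(hsv[...,2]>85)).astype(np.uint8); m=cv2.morphologyEx(m,cv2.MORPH_OPEN,np.ones((17,17)))
    k,l,st,ce=cv2.connectedComponentsWithStats(m)
    for i in range(1,k):
        if st[i,4]>1500: print(n,"cork",full(ce[i],*bt[:2]).round(2),st[i,4]/64,onz(c,full(ce[i],*bt[:2]),.008).round(4))
# picked top centres of handles and rack corners (crop px)
f1=lambda p:(np.array(p)+.5)/5-.5+[300,150]; f2=lambda p:(np.array(p)+.5)/6.5-.5+[200,235]
for k,a,b in(("block",(124,424),(142,95)),("peg",(150,330),(287,105)),("knob",(188,240),(427,145)),("bar",(224,145),(575,182)),
  ("farL",(40,452),(103,72)),("farR",(130,487),(65,206)),("tabR",(265,125),(630,335)),("mark",(238,69),(703,283))):
    p,g=tri(T,f1(a),S,f2(b)); print(k,p.round(4),g.round(4),onz(T,f1(a),.018).round(4))
```

```text
T stamp [341.  179.7] 171.78125 [340.9 179.4] [14.6 13.4] 90.0
T stamp [335.2 198.3] 179.59375 [335.6 198.4] [15.  13.4] 0.0
T stamp [327.7 215.9] 166.6875 [327.8 215.9] [13.1 13.8] 90.0
T stamp [321.7 234.8] 171.25 [321.6 234.9] [14.1 13. ] 10.3
T tray [[145.5 211.1]
 [158.6 195.9]
 [221.4 250. ]
 [208.2 265.3]] [82.9 20.2]
[[0.5766 0.334 ]
 [0.6229 0.294 ]
 [0.4543 0.103 ]
 [0.4092 0.1433]] [0.5157 0.2186] [np.float64(0.2537), np.float64(0.0612), np.float64(0.2548), np.float64(0.0604)]
T cork [159.84 210.03] 280.71875 [0.58   0.2919 0.008 ]
T cork [174.41 222.69] 283.9375 [0.5402 0.247  0.008 ]
T cork [189.13 235.44] 285.0 [0.5004 0.2019 0.008 ]
T cork [203.87 248.24] 290.703125 [0.4606 0.157  0.008 ]
S stamp [222.1 255.4] 241.703125 [222.6 254.8] [14.2 20. ] 6.1
S stamp [243.8 260.3] 233.015625 [243.5 258.8] [20.9 14.5] 83.5
S stamp [264.6 264.4] 268.484375 [264.3 263.7] [21.5 15. ] 85.2
S stamp [287.2 269.3] 267.265625 [287.4 269.4] [19.  16.5] 85.1
S tray [[186.8 169.6]
 [231.3 125.1]
 [242.2 136.1]
 [197.8 180.5]] [15.5 62.8]
[[0.4134 0.1432]
 [0.5848 0.3403]
 [0.6164 0.2764]
 [0.446  0.0903]] [0.5152 0.2125] [np.float64(0.0622), np.float64(0.2611), np.float64(0.0713), np.float64(0.2523)]
S cork [231.34 135.59] 110.53125 [0.5794 0.2954 0.008 ]
S cork [221.52 145.37] 121.984375 [0.5391 0.2503 0.008 ]
S cork [211.38 155.65] 131.421875 [0.4993 0.2051 0.008 ]
S cork [200.64 166.41] 147.1875 [0.4592 0.1601 0.008 ]
block [ 0.4948 -0.2031  0.068 ] 0.0001 [ 0.4959 -0.2117  0.018 ]
peg [ 0.5509 -0.2196  0.0734] 0.0027 [ 0.553  -0.2298  0.018 ]
knob [ 0.604  -0.2447  0.0712] 0.0026 [ 0.6081 -0.2554  0.018 ]
bar [ 0.6601 -0.2689  0.0696] 0.0012 [ 0.6669 -0.2802  0.018 ]
farL [ 0.4797 -0.1597  0.0181] 0.0002 [ 0.4798 -0.1598  0.018 ]
farR [ 0.4576 -0.2158  0.0071] 0.0001 [ 0.4577 -0.2139  0.018 ]
tabR [ 0.6803 -0.3085  0.008 ] 0.0004 [ 0.679  -0.3062  0.018 ]
mark [ 0.7149 -0.2923  0.0118] 0.0013 [ 0.7145 -0.2909  0.018 ]
```

Run:
```python
from h import *
T=read_camera("top");S=read_camera("side")
f1=lambda p:(np.array(p)+.5)/5-.5+[300,150]; f2=lambda p:(np.array(p)+.5)/6.5-.5+[200,235]
for n,a,b,z in(("bartop",(527,172),(622,160),.072),("barfront",(522,204),(622,190),.072),("barmount",(530,288),(620,277),.015),("knobm",(383,258),(473,250),.015),("pegm",(252,225),(338,213),.015),("blkm",(97,192),(190,190),.015),("blkback",(107,63),(177,63),.068),("rack",(60,212),(628,340),.01)):
    p,q=onz(S,f2(a),z),onz(S,f2(b),z);d=q-p;print(n,p[:2].round(4),q[:2].round(4),np.linalg.norm(d).round(4),np.degrees(np.arctan2(d[1],d[0])).round(1))
for n,uv,z in(("bar",(341,179.7),.03),("knob",(335.2,198.3),.035),("peg",(327.7,215.9),.027),("blk",(321.7,234.8),.035)): print(n,onz(T,uv,z).round(4))
# edges of the unsharp side image, gradients: line fits on mount contour
c=S; im=cv2.resize(c["pixels"][235:295,200:320],None,fx=8,fy=8,interpolation=cv2.INTER_CUBIC)
m=(cv2.cvtColor(im,cv2.COLOR_RGB2HSV)[...,1]>75).astype(np.uint8); m=cv2.morphologyEx(m,cv2.MORPH_OPEN,np.ones((9,9)))
k,l,st,ce=cv2.connectedComponentsWithStats(m)
for i in range(1,k):
    if st[i,4]<2000: continue
    x0,y0,w,h=st[i,:4]
    for nm,op,z in(("bottom",np.max,.015),("top",np.min,.07)):
        xs=np.arange(x0+int(.3*w),x0+int(.75*w)); ys=[op(np.where(l[:,x]==i)[0]) for x in xs]
        s,b=np.polyfit(xs,ys,1); p,q=[onz(S,((x+.5)/8-.5+200,(s*x+b+.5)/8-.5+235),z) for x in(xs[0],xs[-1])]; d=q-p
        print(x0//8+200,nm,np.degrees(np.arctan2(d[1],d[0])).round(1))
```

```text
bartop [ 0.6423 -0.2629] [ 0.6808 -0.2633] 0.0385 -0.5
barfront [ 0.6375 -0.2765] [ 0.6778 -0.2763] 0.0403 0.3
barmount [ 0.6429 -0.2854] [ 0.6804 -0.2861] 0.0375 -1.0
knobm [ 0.5856 -0.2633] [ 0.623  -0.2652] 0.0375 -3.0
pegm [ 0.5341 -0.2403] [ 0.5703 -0.2402] 0.0363 0.3
blkm [ 0.4716 -0.2155] [ 0.5104 -0.2204] 0.0391 -7.1
blkback [ 0.4822 -0.186 ] [ 0.5107 -0.1902] 0.0288 -8.5
rack [ 0.4553 -0.2198] [ 0.6784 -0.3114] 0.2412 -22.3
bar [ 0.6619 -0.2669  0.03  ]
knob [ 0.6043 -0.2458  0.035 ]
peg [ 0.5516 -0.2223  0.027 ]
blk [ 0.4945 -0.2006  0.035 ]
215 bottom -13.8
215 top -9.3
236 bottom -3.7
236 top -37.5
257 bottom -5.7
257 top -9.8
279 bottom -3.2
279 top -2.3
```

```bash
cat > plan.py <<'E'
# plan.py x y z yawdeg [mm_per_row] : rows from the measured pose to a world TCP pose
import sys, json; from h import *
x,y,z,yd=map(float,sys.argv[1:5]); st=float(sys.argv[5]) if len(sys.argv)>5 else 40
o=observe(); p=o["tcp_pos"]; ps=o["orientation"][2]; goal=np.array([x,y,z])
print("t",round(o["time"],2),"tcp",p.round(4),np.degrees(o["orientation"]).round(1),"q",o["joints"].round(2),"grip",round(o["grip_width"],4),round(float(o["grip_force"]),1))
dy=np.radians(yd)-ps; n=max(1,int(np.ceil(max(np.linalg.norm(goal-p)*1e3/st,abs(dy)/.14))))
rows=[]
for i in range(n):
    c,s=np.cos(ps),np.sin(ps); e=(goal-p)/(n-i); a=-round((np.radians(yd)-ps)/(n-i),3)
    d=np.round(np.array([e[0]*c+e[1]*s,e[0]*s-e[1]*c,-e[2]])*1e3,0 if i<n-1 else 1)
    rows.append({"delta_pos":d.tolist(),"angular":[0,0,a]}); t=d/1e3
    p=p+[t[0]*c+t[1]*s,t[0]*s-t[1]*c,-t[2]]; ps-=a
for i in range(0,n,5): print(json.dumps(rows[i:i+5]))
E
python3 plan.py .4946 -.202 .13 -10
```

```text
t 0.3 tcp [ 0.2337 -0.6063  0.1942] [-180.    -0.    21.1] q [-1.38  0.25  1.56  0.    1.34 -0.17] grip 0.0941 0.0
[{"delta_pos": [30.0, -22.0, 5.0], "angular": [0, 0, 0.042]}, {"delta_pos": [29.0, -23.0, 5.0], "angular": [0, 0, 0.042]}, {"delta_pos": [28.0, -24.0, 5.0], "angular": [0, 0, 0.042]}, {"delta_pos": [27.0, -25.0, 5.0], "angular": [0, 0, 0.042]}, {"delta_pos": [26.0, -27.0, 5.0], "angular": [0, 0, 0.042]}]
[{"delta_pos": [25.0, -28.0, 5.0], "angular": [0, 0, 0.042]}, {"delta_pos": [23.0, -29.0, 5.0], "angular": [0, 0, 0.041]}, {"delta_pos": [22.0, -29.0, 5.0], "angular": [0, 0, 0.042]}, {"delta_pos": [21.0, -30.0, 5.0], "angular": [0, 0, 0.041]}, {"delta_pos": [20.0, -31.0, 5.0], "angular": [0, 0, 0.042]}]
[{"delta_pos": [19.0, -32.0, 5.0], "angular": [0, 0, 0.041]}, {"delta_pos": [17.0, -33.0, 5.0], "angular": [0, 0, 0.042]}, {"delta_pos": [15.5, -33.6, 4.2], "angular": [0, 0, 0.041]}]
```

carry_out([
  {"delta_pos":[30,-22,5],"angular":[0,0,0.042]},
  {"delta_pos":[29,-23,5],"angular":[0,0,0.042]},
  {"delta_pos":[28,-24,5],"angular":[0,0,0.042]},
  {"delta_pos":[27,-25,5],"angular":[0,0,0.042]},
  {"delta_pos":[26,-27,5],"angular":[0,0,0.042]},
], gripper=0)

```text
time: 0.8
tcp_pos: [0.335, -0.4497, 0.1694]
orientation: [3.141, -0.0, 0.156]
force: [0.2, -1.2, -0.7]
grip_width: 0.0942
grip_force: 0.0
```

carry_out([
  {"delta_pos":[25,-28,5],"angular":[0,0,0.042]},
  {"delta_pos":[23,-29,5],"angular":[0,0,0.041]},
  {"delta_pos":[22,-29,5],"angular":[0,0,0.042]},
  {"delta_pos":[21,-30,5],"angular":[0,0,0.041]},
  {"delta_pos":[20,-31,5],"angular":[0,0,0.042]},
])

```text
time: 1.3
tcp_pos: [0.4349, -0.2945, 0.1445]
orientation: [3.141, -0.0, -0.052]
force: [1.1, -1.2, 0.9]
grip_width: 0.0938
grip_force: 0.0
```

carry_out([
  {"delta_pos":[19,-32,5],"angular":[0,0,0.041]},
  {"delta_pos":[17,-33,5],"angular":[0,0,0.042]},
  {"delta_pos":[16,-34,4],"angular":[0,0,0.041]},
  {"delta_pos":[0,0,0],"angular":[0,0,0]},
  {"delta_pos":[0,0,0],"angular":[0,0,0]},
])

```text
time: 1.8
tcp_pos: [0.4952, -0.2015, 0.1305]
orientation: [3.141, 0.0, -0.172]
force: [0.1, -0.7, 1.0]
grip_width: 0.0943
grip_force: 0.0
```

```bash
python3 plan.py .4946 -.202 .05 -10 30
python3 - <<'E'
from h import *
t=read_camera("top")["pixels"][:,:,::-1]; s=read_camera("side")["pixels"][:,:,::-1]
c=np.zeros((500,800,3),np.uint8); a=crop(t,290,150,370,250,5);c[:500,:400]=a; b=crop(s,180,215,300,295,3.3);c[:b.shape[0],404:404+b.shape[1]]=b;cv2.imwrite("pics/d1.png",c)
E
```

```text
t 1.8 tcp [ 0.4952 -0.2015  0.1305] [180.    0.   -9.9] q [-0.6   0.04  1.9  -0.    1.19  1.14] grip 0.0943 0.0
[{"delta_pos": [-0.0, 0.0, 27.0], "angular": [0, 0, 0.001]}, {"delta_pos": [-0.0, 0.0, 27.0], "angular": [0, 0, 0.001]}, {"delta_pos": [-0.5, 0.6, 26.5], "angular": [0, 0, 0.0]}]
```

View pics/d1.png

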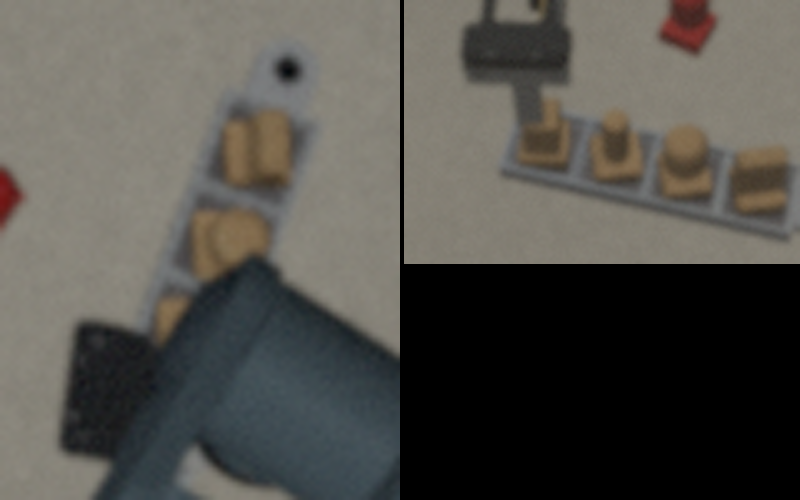

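The gripper hangs above the block at about (535,110) in the side crop, clear of its neighbours. I'll go down and grip.

carry_out([
  {"delta_pos":[0,0,27],"angular":[0,0,0.001]},
  {"delta_pos":[0,0,27],"angular":[0,0,0]},
  {"delta_pos":[-0.5,0.5,26],"angular":[0,0,0]},
  {"delta_pos":[0,0,0],"angular":[0,0,0]},
  {"delta_pos":[0,0,0],"angular":[0,0,0]},
])

```text
time: 2.4
tcp_pos: [0.4943, -0.2033, 0.051]
orientation: [3.142, 0.0, -0.177]
force: [-0.0, 0.4, 0.7]
grip_width: 0.0938
grip_force: 0.0
```

carry_out([
  {"delta_pos":[0,0,0]},
  {"delta_pos":[0,0,0]},
  {"delta_pos":[0,0,0]},
  {"delta_pos":[0,0,0]},
  {"delta_pos":[0,0,0]},
], gripper=1, newtons=25)

```text
invalid input at $.rows[0]: expected keys delta_pos, angular
```

carry_out([
  {"delta_pos":[0,0,0]},
  {"delta_pos":[0,0,0]},
  {"delta_pos":[0,0,0]},
  {"delta_pos":[0,0,0]},
  {"delta_pos":[0,0,0]},
])

```text
invalid input at $.rows[0]: expected keys delta_pos, angular
```

carry_out([
  {"delta_pos":[0,0,0],"angular":[0,0,0]},
  {"delta_pos":[0,0,0],"angular":[0,0,0]},
  {"delta_pos":[0,0,0],"angular":[0,0,0]},
  {"delta_pos":[0,0,0],"angular":[0,0,0]},
  {"delta_pos":[0,0,0],"angular":[0,0,0]},
], gripper=1, newtons=25)

```text
time: 2.9
tcp_pos: [0.4947, -0.2024, 0.0509]
orientation: [3.141, -0.001, -0.175]
force: [-0.3, 0.2, 0.7]
grip_width: 0.058
grip_force: 0.0
```

carry_out([
  {"delta_pos":[0,0,0],"angular":[0,0,0]},
  {"delta_pos":[0,0,0],"angular":[0,0,0]},
  {"delta_pos":[0,0,0],"angular":[0,0,0]},
  {"delta_pos":[0,0,0],"angular":[0,0,0]},
  {"delta_pos":[0,0,0],"angular":[0,0,0]},
])

```text
time: 3.4
tcp_pos: [0.4945, -0.2023, 0.0505]
orientation: [-3.142, 0.0, -0.175]
force: [-0.2, 0.2, -0.4]
grip_width: 0.0295
grip_force: 25.0
```

Gripped with an opening of 29.5 mm, which matches the 30 mm handle. Now I'll lift.

carry_out([
  {"delta_pos":[0,0,-15],"angular":[0,0,0]},
  {"delta_pos":[0,0,-25],"angular":[0,0,0]},
  {"delta_pos":[0,0,-35],"angular":[0,0,0]},
  {"delta_pos":[0,0,-35],"angular":[0,0,0]},
  {"delta_pos":[0,0,-10],"angular":[0,0,0]},
])

```text
time: 3.9
tcp_pos: [0.4968, -0.2037, 0.1759]
orientation: [3.138, -0.008, -0.175]
force: [0.6, -0.7, -0.5]
grip_width: 0.0295
grip_force: 25.0
```

```bash
python3 plan.py .5796 .2911 .17 48.5 45;  python3 - <<'E'
from h import *
s=read_camera("side")["pixels"][:,:,::-1]
cv2.imwrite("pics/e1.png",crop(s,170,180,310,290,4))
E
```

```text
t 3.9 tcp [ 0.4968 -0.2037  0.1759] [179.8  -0.4 -10. ] q [-0.6  -0.01  1.87  0.    1.27  1.15] grip 0.0295 25.0
[{"delta_pos": [-0.0, -42.0, 0.0], "angular": [0, 0, -0.085]}, {"delta_pos": [3.0, -42.0, 1.0], "angular": [0, 0, -0.085]}, {"delta_pos": [7.0, -41.0, 0.0], "angular": [0, 0, -0.085]}, {"delta_pos": [10.0, -41.0, 1.0], "angular": [0, 0, -0.085]}, {"delta_pos": [14.0, -39.0, 0.0], "angular": [0, 0, -0.085]}]
[{"delta_pos": [17.0, -38.0, 1.0], "angular": [0, 0, -0.085]}, {"delta_pos": [20.0, -37.0, 0.0], "angular": [0, 0, -0.085]}, {"delta_pos": [23.0, -35.0, 1.0], "angular": [0, 0, -0.085]}, {"delta_pos": [26.0, -33.0, 0.0], "angular": [0, 0, -0.085]}, {"delta_pos": [28.0, -30.0, 1.0], "angular": [0, 0, -0.086]}]
[{"delta_pos": [31.0, -28.0, 0.0], "angular": [0, 0, -0.085]}, {"delta_pos": [33.5, -25.3, 0.9], "angular": [0, 0, -0.086]}]
```

View pics/e1.png

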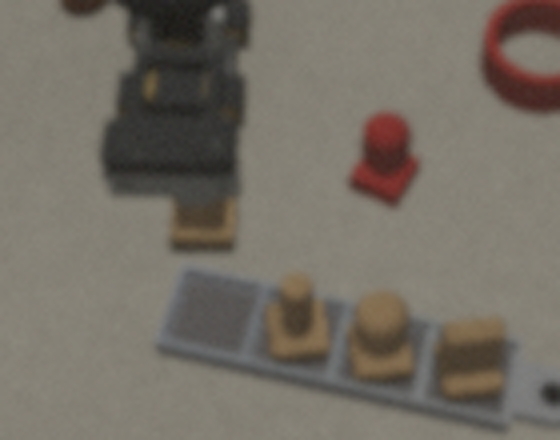

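The block hangs upright in the gripper, with the mount's lower edge at crop (170–234,245), and pocket 4 of the rack is empty. I'll carry it over.

carry_out([
  {"delta_pos":[0,-30,0],"angular":[0,0,-0.085]},
  {"delta_pos":[3,-42,1],"angular":[0,0,-0.085]},
  {"delta_pos":[7,-41,0],"angular":[0,0,-0.085]},
  {"delta_pos":[10,-41,1],"angular":[0,0,-0.085]},
  {"delta_pos":[14,-39,0],"angular":[0,0,-0.085]},
])

```text
time: 4.45
tcp_pos: [0.5267, -0.0059, 0.1666]
orientation: [-3.14, 0.003, 0.253]
force: [0.6, -0.7, 0.1]
grip_width: 0.0296
grip_force: 25.0
```

carry_out([
  {"delta_pos":[17,-38,1],"angular":[0,0,-0.085]},
  {"delta_pos":[20,-37,0],"angular":[0,0,-0.085]},
  {"delta_pos":[23,-35,1],"angular":[0,0,-0.085]},
  {"delta_pos":[26,-33,0],"angular":[0,0,-0.085]},
  {"delta_pos":[28,-30,1],"angular":[0,0,-0.086]},
])

```text
time: 4.95
tcp_pos: [0.5608, 0.1997, 0.1636]
orientation: [-3.14, 0.002, 0.68]
force: [0.1, -0.3, -0.7]
grip_width: 0.0293
grip_force: 25.0
```

carry_out([
  {"delta_pos":[31,-28,0],"angular":[0,0,-0.085]},
  {"delta_pos":[30,-25,1],"angular":[0,0,-0.086]},
  {"delta_pos":[0,0,0],"angular":[0,0,0]},
  {"delta_pos":[0,0,0],"angular":[0,0,0]},
])

```text
time: 5.35
tcp_pos: [0.5718, 0.2783, 0.1624]
orientation: [-3.14, 0.003, 0.848]
force: [0.1, 0.5, -1.1]
grip_width: 0.0299
grip_force: 25.0
```

```bash
python3 plan.py .5796 .2911 .10 48.5 30
python3 - <<'E'
from h import *
T=read_camera("top");S=read_camera("side")
ps=-.175; p=np.array([.4968,-.2037,.1334]); ux=np.array([np.cos(ps),np.sin(ps),0]);uy=np.array([np.sin(ps),-np.cos(ps),0])
f=proj(S,[p+.02*uy-.02*ux,p+.02*uy+.02*ux]); print(((f-[170,180]+.5)*4-.5).round(1))
t=T["pixels"][:,:,::-1]; s=S["pixels"][:,:,::-1]
c=np.zeros((400,800,3),np.uint8); a=crop(t,135,185,235,275,4)[:400];c[:a.shape[0],:400]=a; b=crop(s,165,80,265,190,3.6)[:400];c[:b.shape[0],404:404+b.shape[1]]=b;cv2.imwrite("pics/f1.png",c)
E
```

```text
t 5.35 tcp [0.5718 0.2783 0.1624] [-179.9    0.2   48.6] q [ 0.28  0.24  1.62 -0.    1.28  1.  ] grip 0.0299 25.0
[{"delta_pos": [5.0, -1.0, 21.0], "angular": [0, 0, 0.0]}, {"delta_pos": [5.0, -1.0, 21.0], "angular": [0, 0, 0.001]}, {"delta_pos": [4.8, -0.6, 20.4], "angular": [0, 0, 0.0]}]
[[170.1 252.2]
 [234.5 253.7]]
```

View pics/f1.png

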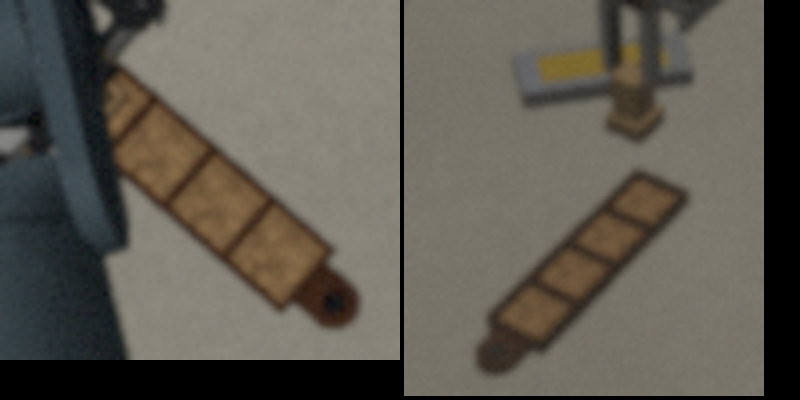

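The stamp is centred on the tool: the measured mount edge at 170–234 matches the predicted 170–234.5. It hangs over pocket 4 at side crop (635,115). Now I'll lower it.

carry_out([
  {"delta_pos":[5,-1,21],"angular":[0,0,0]},
  {"delta_pos":[5,-1,21],"angular":[0,0,0]},
  {"delta_pos":[5,-0.5,20],"angular":[0,0,0]},
  {"delta_pos":[0,0,0],"angular":[0,0,0]},
  {"delta_pos":[0,0,0],"angular":[0,0,0]},
])

```text
time: 5.95
tcp_pos: [0.581, 0.2899, 0.1026]
orientation: [-3.141, 0.001, 0.845]
force: [-0.4, 0.2, -0.9]
grip_width: 0.0295
grip_force: 25.0
```

```bash
python3 plan.py .5796 .2911 .052 48.5 15
python3 - <<'E'
from h import *
S=read_camera("side"); s=S["pixels"][:,:,::-1].copy(); o=observe(); ps=o["orientation"][2]; p=o["tcp_pos"]-[0,0,.0425]
ux=np.array([np.cos(ps),np.sin(ps),0]);uy=np.array([np.sin(ps),-np.cos(ps),0])
im=crop(s,190,95,260,165,8)
print(((proj(S,[p+a*ux*.02+b*uy*.02 for a,b in((-1,-1),(-1,1),(1,1),(1,-1))])-[190,95]+.5)*8).round())
g=((proj(S,[np.array([.5796,.2911,.018])+a*ux*.028+b*uy*.028 for a,b in((-1,-1),(-1,1),(1,1),(1,-1))])-[190,95]+.5)*8).round().astype(int)
cv2.polylines(im,[g],True,(0,255,0),1); cv2.imwrite("pics/g1.png",im)
E
```

```text
t 5.95 tcp [0.581  0.2899 0.1026] [-180.     0.    48.4] q [ 0.29  0.34  1.62 -0.    1.18  1.01] grip 0.0295 25.0
[{"delta_pos": [-0.0, -0.0, 13.0], "angular": [0, 0, -0.0]}, {"delta_pos": [-0.0, -1.0, 13.0], "angular": [0, 0, -0.0]}, {"delta_pos": [-0.0, -0.0, 12.0], "angular": [0, 0, -0.001]}, {"delta_pos": [-0.0, -0.9, 12.6], "angular": [0, 0, -0.0]}]
[[273. 255.]
 [349. 288.]
 [401. 237.]
 [326. 204.]]
```

View pics/g1.png

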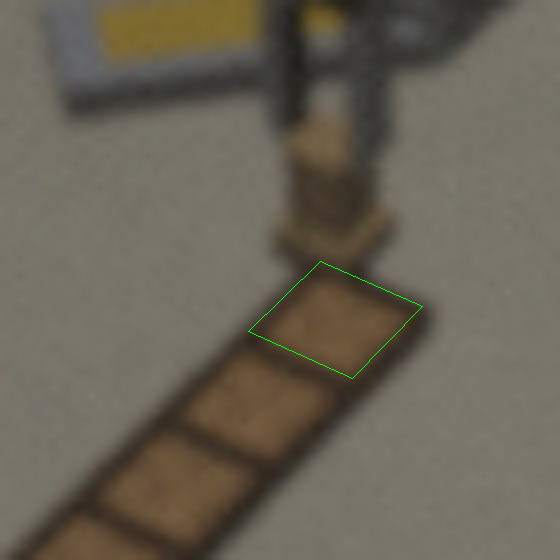

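The green outline of the computed pocket 4 rim agrees with the picture to about 2 mm, and the mount at crop (275–392,235) hangs above it. I'll finish lowering it.

carry_out([
  {"delta_pos":[0,0,13],"angular":[0,0,0]},
  {"delta_pos":[-0.5,-1,13],"angular":[0,0,0]},
  {"delta_pos":[0,0,13],"angular":[0,0,0]},
  {"delta_pos":[0,-0.5,11],"angular":[0,0,0]},
  {"delta_pos":[0,0,0],"angular":[0,0,0]},
])

```text
time: 6.5
tcp_pos: [0.5786, 0.2913, 0.0506]
orientation: [-3.14, 0.002, 0.847]
force: [-0.5, 0.7, -1.5]
grip_width: 0.0297
grip_force: 25.0
```

carry_out([
  {"delta_pos":[0,0,0],"angular":[0,0,0]},
  {"delta_pos":[0,0,0],"angular":[0,0,0]},
])

```text
time: 6.7
tcp_pos: [0.5797, 0.2917, 0.0527]
orientation: [3.142, -0.0, 0.847]
force: [0.4, -0.7, -0.8]
grip_width: 0.0293
grip_force: 25.0
```

carry_out([
  {"delta_pos":[0,0,1.5],"angular":[0,0,0]},
  {"delta_pos":[0,0,0],"angular":[0,0,0]},
])

```text
time: 6.9
tcp_pos: [0.5795, 0.2916, 0.0511]
orientation: [3.142, -0.0, 0.847]
force: [-0.1, -0.6, -0.9]
grip_width: 0.0296
grip_force: 25.0
```

carry_out([
  {"delta_pos":[0,0,0],"angular":[0,0,0]},
  {"delta_pos":[0,0,0],"angular":[0,0,0]},
  {"delta_pos":[0,0,0],"angular":[0,0,0]},
  {"delta_pos":[0,0,0],"angular":[0,0,0]},
  {"delta_pos":[0,0,0],"angular":[0,0,0]},
], gripper=0)

```text
time: 7.4
tcp_pos: [0.5796, 0.2916, 0.0511]
orientation: [3.142, -0.0, 0.847]
force: [0.0, 0.3, 0.9]
grip_width: 0.066
grip_force: 0.0
```

carry_out([
  {"delta_pos":[0,0,0],"angular":[0,0,0]},
  {"delta_pos":[0,0,-20],"angular":[0,0,0]},
  {"delta_pos":[0,0,-35],"angular":[0,0,0]},
  {"delta_pos":[0,0,-35],"angular":[0,0,0]},
  {"delta_pos":[0,0,0],"angular":[0,0,0]},
])

```text
time: 7.9
tcp_pos: [0.5832, 0.2928, 0.1476]
orientation: [3.136, -0.009, 0.847]
force: [0.8, 0.5, 0.5]
grip_width: 0.0941
grip_force: 0.0
```

```bash
python3 plan.py .5512 -.2205 .135 -2 45;  python3 - <<'E'
from h import *
S=read_camera("side")
cv2.imwrite("pics/h1.png",crop(S["pixels"][:,:,::-1],180,95,260,185,6))
E
```

```text
t 7.9 tcp [0.5832 0.2928 0.1476] [179.7  -0.5  48.5] q [0.29 0.29 1.6  0.   1.25 1.02] grip 0.0941 0.0
[{"delta_pos": [-34.0, 26.0, 1.0], "angular": [0, 0, 0.073]}, {"delta_pos": [-32.0, 29.0, 1.0], "angular": [0, 0, 0.074]}, {"delta_pos": [-30.0, 31.0, 1.0], "angular": [0, 0, 0.073]}, {"delta_pos": [-27.0, 33.0, 1.0], "angular": [0, 0, 0.074]}, {"delta_pos": [-25.0, 35.0, 1.0], "angular": [0, 0, 0.073]}]
[{"delta_pos": [-22.0, 37.0, 1.0], "angular": [0, 0, 0.074]}, {"delta_pos": [-19.0, 38.0, 1.0], "angular": [0, 0, 0.073]}, {"delta_pos": [-16.0, 40.0, 1.0], "angular": [0, 0, 0.074]}, {"delta_pos": [-14.0, 41.0, 1.0], "angular": [0, 0, 0.073]}, {"delta_pos": [-10.0, 41.0, 1.0], "angular": [0, 0, 0.074]}]
[{"delta_pos": [-8.0, 42.0, 1.0], "angular": [0, 0, 0.073]}, {"delta_pos": [-4.2, 42.4, 1.6], "angular": [0, 0, 0.074]}]
```

View pics/h1.png

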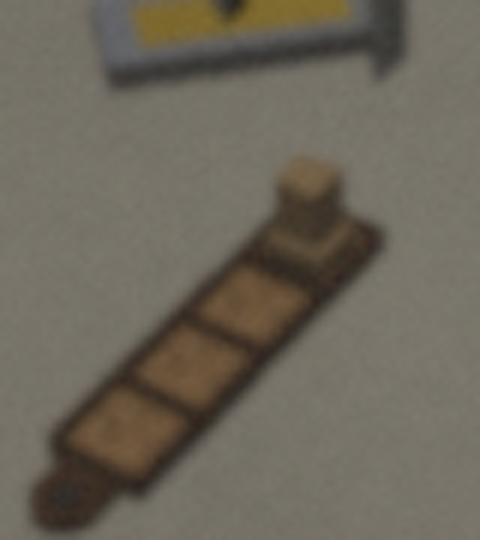

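Block stands in tray pocket 4 (handle top at crop (310,172)). Next I'll go to the peg.

carry_out([
  {"delta_pos":[-25,19,0],"angular":[0,0,0.073]},
  {"delta_pos":[-32,29,0],"angular":[0,0,0.074]},
  {"delta_pos":[-30,31,0],"angular":[0,0,0.073]},
  {"delta_pos":[-27,33,0],"angular":[0,0,0.074]},
  {"delta_pos":[-25,35,0],"angular":[0,0,0.073]},
])

```text
time: 8.45
tcp_pos: [0.5647, 0.0871, 0.1392]
orientation: [-3.14, 0.003, 0.477]
force: [-0.2, 0.1, 0.4]
grip_width: 0.094
grip_force: 0.0
```

carry_out([
  {"delta_pos":[-22,37,0],"angular":[0,0,0.074]},
  {"delta_pos":[-19,38,0],"angular":[0,0,0.073]},
  {"delta_pos":[-16,40,0],"angular":[0,0,0.074]},
  {"delta_pos":[-14,41,0],"angular":[0,0,0.073]},
  {"delta_pos":[-10,41,0],"angular":[0,0,0.074]},
])

```text
time: 8.95
tcp_pos: [0.5526, -0.1265, 0.1393]
orientation: [-3.14, 0.002, 0.109]
force: [1.3, 0.3, -0.7]
grip_width: 0.0943
grip_force: 0.0
```

carry_out([
  {"delta_pos":[-8,42,0],"angular":[0,0,0.073]},
  {"delta_pos":[-6,45,0],"angular":[0,0,0.074]},
  {"delta_pos":[0,0,0],"angular":[0,0,0]},
  {"delta_pos":[0,0,0],"angular":[0,0,0]},
])

```text
time: 9.35
tcp_pos: [0.5455, -0.213, 0.1394]
orientation: [-3.14, 0.002, -0.037]
force: [0.3, -0.1, -0.3]
grip_width: 0.0938
grip_force: 0.0
```

```bash
python3 plan.py .5512 -.2205 .052 -2 35
python3 - <<'E'
from h import *
S=read_camera("side");T=read_camera("top")
a=(np.array([310,172])+.5)/6-.5+[180,95]; print("side", onz(S,a,.068))
im=cv2.resize(T["pixels"][190:270,140:236],None,fx=8,fy=8,interpolation=cv2.INTER_CUBIC); cv2.imwrite("pics/i1.png",im[:,:,::-1])
E
```

```text
t 9.35 tcp [ 0.5455 -0.213   0.1394] [-1.799e+02  1.000e-01 -2.100e+00] q [-0.57  0.15  1.77  0.    1.22  1.04] grip 0.0938 0.0
[{"delta_pos": [2.0, 2.0, 29.0], "angular": [0, 0, -0.001]}, {"delta_pos": [2.0, 3.0, 29.0], "angular": [0, 0, -0.0]}, {"delta_pos": [2.0, 2.3, 29.4], "angular": [0, 0, -0.001]}]
side [0.58080486 0.29259273 0.068     ]
```

View pics/i1.png

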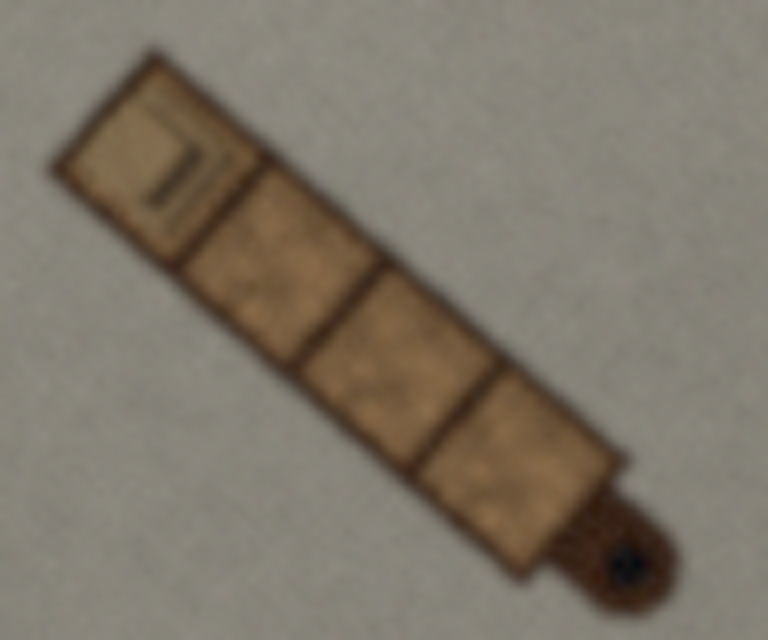

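From above, the block sits within pocket 4, around crop (160,165), and the other pockets are free. Now down onto the peg.

carry_out([
  {"delta_pos":[6,7,20],"angular":[0,0,0]},
  {"delta_pos":[0,0.5,25],"angular":[0,0,0]},
  {"delta_pos":[0,0,25],"angular":[0,0,0]},
  {"delta_pos":[0,0,16],"angular":[0,0,0]},
  {"delta_pos":[0,0,0],"angular":[0,0,0]},
])

```text
time: 9.95
tcp_pos: [0.5505, -0.2183, 0.0522]
orientation: [-3.139, 0.005, -0.033]
force: [-0.5, 0.2, -1.3]
grip_width: 0.0941
grip_force: 0.0
```

carry_out([
  {"delta_pos":[0,0,0],"angular":[0,0,0]},
  {"delta_pos":[0,0,0],"angular":[0,0,0]},
  {"delta_pos":[0,0,0],"angular":[0,0,0]},
  {"delta_pos":[0,0,0],"angular":[0,0,0]},
  {"delta_pos":[0,0,0],"angular":[0,0,0]},
], gripper=1, newtons=25)

```text
time: 10.45
tcp_pos: [0.5525, -0.2209, 0.0556]
orientation: [3.141, -0.001, -0.035]
force: [-0.2, -0.1, -0.0]
grip_width: 0.0575
grip_force: 0.0
```

carry_out([
  {"delta_pos":[0,0,0],"angular":[0,0,0]},
  {"delta_pos":[0,0,0],"angular":[0,0,0]},
  {"delta_pos":[0,0,0],"angular":[0,0,0]},
  {"delta_pos":[0,0,0],"angular":[0,0,0]},
  {"delta_pos":[0,0,0],"angular":[0,0,0]},
])

```text
time: 10.95
tcp_pos: [0.5522, -0.2207, 0.055]
orientation: [-3.142, 0.0, -0.035]
force: [-0.2, 1.3, -1.2]
grip_width: 0.0213
grip_force: 24.8
```

carry_out([
  {"delta_pos":[0,0,0],"angular":[0,0,0]},
  {"delta_pos":[0,0,0],"angular":[0,0,0]},
])

```text
time: 11.15
tcp_pos: [0.5521, -0.2206, 0.055]
orientation: [-3.142, 0.0, -0.035]
force: [0.5, 0.4, -0.4]
grip_width: 0.0215
grip_force: 24.8
```

Gripped at 21.5 mm, which matches the peg. Lift, then check.

carry_out([
  {"delta_pos":[0,0,-15],"angular":[0,0,0]},
  {"delta_pos":[0,0,-30],"angular":[0,0,0]},
  {"delta_pos":[0,0,-40],"angular":[0,0,0]},
  {"delta_pos":[0,0,-30],"angular":[0,0,0]},
  {"delta_pos":[0,0,0],"angular":[0,0,0]},
])

```text
time: 11.65
tcp_pos: [0.5553, -0.2225, 0.1768]
orientation: [3.136, -0.01, -0.035]
force: [0.4, -1.0, -0.2]
grip_width: 0.0216
grip_force: 24.8
```

```bash
cat > chk.py <<'E'
# lifted-stamp check: predicted underside corners (crop px of the picture) ; args: dz(tcp above underside) name
import sys; from h import *
S=read_camera("side"); o=observe(); ps=o["orientation"][2]; p=o["tcp_pos"]-[0,0,float(sys.argv[1])]
ux=np.array([np.cos(ps),np.sin(ps),0]);uy=np.array([np.sin(ps),-np.cos(ps),0])
u=proj(S,[p])[0]; x0,y0=(u-[30,40]).astype(int); x1,y1=x0+60,y0+80
x0,y0=max(x0,0),max(y0,0); im=crop(S["pixels"][:,:,::-1],x0,y0,x1,y1,7)
g=((proj(S,[p+a*ux*.02+b*uy*.02 for a,b in((-1,-1),(-1,1),(1,1),(1,-1))])-[x0,y0]+.5)*7).round().astype(int)
cv2.polylines(im,[g],True,(0,255,0),1); cv2.imwrite("pics/"+sys.argv[2],im); print(g.tolist())
E
python3 plan.py .5399 .2462 .165 48.5 45; python3 chk.py .047 j1.png
```

```text
t 11.65 tcp [ 0.5553 -0.2225  0.1768] [179.7  -0.5  -2. ] q [-0.57  0.13  1.72  0.    1.28  1.04] grip 0.0216 24.8
[{"delta_pos": [-3.0, -43.0, 1.0], "angular": [0, 0, -0.08]}, {"delta_pos": [1.0, -43.0, 1.0], "angular": [0, 0, -0.08]}, {"delta_pos": [4.0, -42.0, 1.0], "angular": [0, 0, -0.08]}, {"delta_pos": [7.0, -42.0, 1.0], "angular": [0, 0, -0.08]}, {"delta_pos": [11.0, -41.0, 1.0], "angular": [0, 0, -0.08]}]
[{"delta_pos": [14.0, -40.0, 1.0], "angular": [0, 0, -0.08]}, {"delta_pos": [17.0, -39.0, 1.0], "angular": [0, 0, -0.08]}, {"delta_pos": [20.0, -38.0, 1.0], "angular": [0, 0, -0.08]}, {"delta_pos": [23.0, -36.0, 1.0], "angular": [0, 0, -0.081]}, {"delta_pos": [26.0, -34.0, 1.0], "angular": [0, 0, -0.08]}]
[{"delta_pos": [28.1, -31.5, 1.8], "angular": [0, 0, -0.081]}]
[[155, 246], [165, 341], [277, 330], [264, 236]]
```

View pics/j1.png

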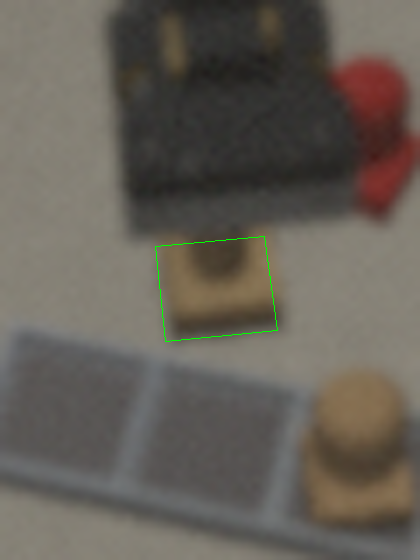

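The peg hangs upright with its mount at crop (165–277,330), matching the prediction. I'll carry it to pocket 3.

carry_out([
  {"delta_pos":[-2,-30,1],"angular":[0,0,-0.08]},
  {"delta_pos":[1,-43,1],"angular":[0,0,-0.08]},
  {"delta_pos":[4,-42,1],"angular":[0,0,-0.08]},
  {"delta_pos":[7,-42,1],"angular":[0,0,-0.08]},
  {"delta_pos":[11,-41,1],"angular":[0,0,-0.08]},
])

```text
time: 12.2
tcp_pos: [0.5448, -0.0186, 0.1631]
orientation: [-3.14, 0.003, 0.368]
force: [0.6, -0.2, -0.3]
grip_width: 0.021
grip_force: 24.8
```

carry_out([
  {"delta_pos":[14,-40,1],"angular":[0,0,-0.08]},
  {"delta_pos":[17,-39,1],"angular":[0,0,-0.08]},
  {"delta_pos":[20,-38,1],"angular":[0,0,-0.08]},
  {"delta_pos":[23,-36,1],"angular":[0,0,-0.081]},
  {"delta_pos":[26,-34,1],"angular":[0,0,-0.08]},
])

```text
time: 12.7
tcp_pos: [0.5374, 0.1943, 0.1581]
orientation: [-3.14, 0.003, 0.769]
force: [0.7, 0.5, -0.5]
grip_width: 0.0214
grip_force: 24.8
```

carry_out([
  {"delta_pos":[28,-32,2],"angular":[0,0,-0.081]},
  {"delta_pos":[7,-8,0],"angular":[0,0,0]},
  {"delta_pos":[0,0,0],"angular":[0,0,0]},
  {"delta_pos":[0,0,0],"angular":[0,0,0]},
])

```text
time: 13.1
tcp_pos: [0.5352, 0.2448, 0.157]
orientation: [-3.141, 0.002, 0.846]
force: [-0.9, -0.1, -0.7]
grip_width: 0.0214
grip_force: 24.8
```

```bash
python3 plan.py .5399 .2462 .056 48.5 30
```

```text
t 13.1 tcp [0.5352 0.2448 0.157 ] [-1.80e+02  1.00e-01  4.85e+01] q [ 0.24  0.14  1.75 -0.    1.25  0.96] grip 0.0214 24.8
[{"delta_pos": [1.0, 1.0, 25.0], "angular": [0, 0, -0.0]}, {"delta_pos": [1.0, 1.0, 25.0], "angular": [0, 0, -0.0]}, {"delta_pos": [1.0, 0.0, 26.0], "angular": [0, 0, -0.0]}, {"delta_pos": [1.1, 0.6, 25.0], "angular": [0, 0, -0.001]}]
```

carry_out([
  {"delta_pos":[4,3,25],"angular":[0,0,0]},
  {"delta_pos":[0,0,25],"angular":[0,0,0]},
  {"delta_pos":[0,0,25],"angular":[0,0,0]},
  {"delta_pos":[0,0,12],"angular":[0,0,0]},
  {"delta_pos":[0,0,0],"angular":[0,0,0]},
])

```text
time: 13.6
tcp_pos: [0.5394, 0.2452, 0.069]
orientation: [-3.139, 0.004, 0.845]
force: [-0.8, 0.8, -1.1]
grip_width: 0.0213
grip_force: 24.8
```

carry_out([
  {"delta_pos":[0,0,6],"angular":[0,0,0]},
  {"delta_pos":[0,0,6],"angular":[0,0,0]},
  {"delta_pos":[0,0,0],"angular":[0,0,0]},
  {"delta_pos":[0,0,0],"angular":[0,0,0]},
  {"delta_pos":[0,0,0],"angular":[0,0,0]},
])

```text
time: 14.1
tcp_pos: [0.541, 0.247, 0.0596]
orientation: [3.141, -0.001, 0.847]
force: [0.3, -0.4, -0.8]
grip_width: 0.0214
grip_force: 24.8
```

carry_out([
  {"delta_pos":[-1,0,4.5],"angular":[0,0,0]},
  {"delta_pos":[0,0,0],"angular":[0,0,0]},
  {"delta_pos":[0,0,0],"angular":[0,0,0]},
])

```text
time: 14.4
tcp_pos: [0.5401, 0.2461, 0.0546]
orientation: [3.142, -0.0, 0.847]
force: [0.1, -1.0, 0.9]
grip_width: 0.021
grip_force: 24.9
```

carry_out([
  {"delta_pos":[0,0,0],"angular":[0,0,0]},
  {"delta_pos":[0,0,0],"angular":[0,0,0]},
  {"delta_pos":[0,0,0],"angular":[0,0,0]},
  {"delta_pos":[0,0,0],"angular":[0,0,0]},
  {"delta_pos":[0,0,0],"angular":[0,0,0]},
], gripper=0)

```text
time: 14.9
tcp_pos: [0.54, 0.2461, 0.0546]
orientation: [-3.142, 0.0, 0.847]
force: [-0.6, -0.9, 0.2]
grip_width: 0.0579
grip_force: 0.0
```

carry_out([
  {"delta_pos":[0,0,0],"angular":[0,0,0]},
  {"delta_pos":[0,0,-20],"angular":[0,0,0]},
  {"delta_pos":[0,0,-35],"angular":[0,0,0]},
  {"delta_pos":[0,0,-35],"angular":[0,0,0]},
  {"delta_pos":[0,0,0],"angular":[0,0,0]},
])

```text
time: 15.4
tcp_pos: [0.5436, 0.247, 0.1506]
orientation: [3.136, -0.009, 0.847]
force: [1.3, 0.1, 0.4]
grip_width: 0.0935
grip_force: 0.0
```

```bash
python3 plan.py .6042 -.2455 .14 -4 45
```

```text
t 15.4 tcp [0.5436 0.247  0.1506] [179.7  -0.5  48.5] q [0.24 0.16 1.74 0.   1.23 0.96] grip 0.0935 0.0
[{"delta_pos": [-27.0, 31.0, 1.0], "angular": [0, 0, 0.076]}, {"delta_pos": [-25.0, 33.0, 1.0], "angular": [0, 0, 0.076]}, {"delta_pos": [-22.0, 35.0, 1.0], "angular": [0, 0, 0.076]}, {"delta_pos": [-20.0, 36.0, 1.0], "angular": [0, 0, 0.077]}, {"delta_pos": [-17.0, 38.0, 1.0], "angular": [0, 0, 0.076]}]
[{"delta_pos": [-14.0, 39.0, 1.0], "angular": [0, 0, 0.077]}, {"delta_pos": [-11.0, 40.0, 1.0], "angular": [0, 0, 0.076]}, {"delta_pos": [-8.0, 41.0, 1.0], "angular": [0, 0, 0.077]}, {"delta_pos": [-5.0, 41.0, 1.0], "angular": [0, 0, 0.076]}, {"delta_pos": [-1.0, 41.0, 1.0], "angular": [0, 0, 0.077]}]
[{"delta_pos": [1.0, 41.0, 0.0], "angular": [0, 0, 0.076]}, {"delta_pos": [5.1, 41.3, 0.6], "angular": [0, 0, 0.077]}]
```

carry_out([
  {"delta_pos":[-27,31,0],"angular":[0,0,0.076]},
  {"delta_pos":[-25,33,0],"angular":[0,0,0.076]},
  {"delta_pos":[-22,35,0],"angular":[0,0,0.076]},
  {"delta_pos":[-20,36,0],"angular":[0,0,0.077]},
  {"delta_pos":[-17,38,0],"angular":[0,0,0.076]},
])

```text
time: 15.9
tcp_pos: [0.565, 0.0395, 0.1436]
orientation: [-3.141, 0.001, 0.463]
force: [1.0, 0.3, -0.2]
grip_width: 0.0938
grip_force: 0.0
```

carry_out([
  {"delta_pos":[-14,39,0],"angular":[0,0,0.077]},
  {"delta_pos":[-11,40,0],"angular":[0,0,0.076]},
  {"delta_pos":[-8,41,0],"angular":[0,0,0.077]},
  {"delta_pos":[-5,41,0],"angular":[0,0,0.076]},
  {"delta_pos":[-1,41,0],"angular":[0,0,0.077]},
])

```text
time: 16.4
tcp_pos: [0.5902, -0.166, 0.1435]
orientation: [-3.141, 0.001, 0.079]
force: [0.5, 0.3, 0.8]
grip_width: 0.0939
grip_force: 0.0
```

carry_out([
  {"delta_pos":[1,41,0],"angular":[0,0,0.076]},
  {"delta_pos":[7,42,0],"angular":[0,0,0.077]},
  {"delta_pos":[0,0,0],"angular":[0,0,0]},
  {"delta_pos":[0,0,0],"angular":[0,0,0]},
  {"delta_pos":[0,0,0],"angular":[0,0,0]},
])

```text
time: 16.9
tcp_pos: [0.602, -0.2459, 0.1437]
orientation: [-3.141, 0.001, -0.069]
force: [0.9, 0.8, 0.3]
grip_width: 0.094
grip_force: 0.0
```

```bash
python3 plan.py .6042 -.2455 .057 -4 30
```

```text
t 16.9 tcp [ 0.602  -0.2459  0.1437] [-1.799e+02  1.000e-01 -3.900e+00] q [-0.56  0.29  1.6   0.    1.25  1.08] grip 0.094 0.0
[{"delta_pos": [1.0, -0.0, 29.0], "angular": [0, 0, 0.0]}, {"delta_pos": [1.0, -0.0, 29.0], "angular": [0, 0, 0.0]}, {"delta_pos": [0.2, -0.5, 28.7], "angular": [0, 0, 0.001]}]
```

carry_out([
  {"delta_pos":[2,0,25],"angular":[0,0,0]},
  {"delta_pos":[0,0,29],"angular":[0,0,0]},
  {"delta_pos":[0,0,24],"angular":[0,0,0]},
  {"delta_pos":[0,0,9],"angular":[0,0,0]},
  {"delta_pos":[0,0,0],"angular":[0,0,0]},
])

```text
time: 17.4
tcp_pos: [0.6035, -0.2455, 0.0561]
orientation: [-3.14, 0.003, -0.069]
force: [-0.6, -0.0, -0.5]
grip_width: 0.094
grip_force: 0.0
```

carry_out([
  {"delta_pos":[0,0,0],"angular":[0,0,0]},
  {"delta_pos":[0,0,0],"angular":[0,0,0]},
  {"delta_pos":[0,0,0],"angular":[0,0,0]},
  {"delta_pos":[0,0,0],"angular":[0,0,0]},
  {"delta_pos":[0,0,0],"angular":[0,0,0]},
], gripper=1, newtons=25)

```text
time: 17.9
tcp_pos: [0.6047, -0.2475, 0.058]
orientation: [3.141, -0.001, -0.07]
force: [-0.0, 0.8, -0.3]
grip_width: 0.0574
grip_force: 0.0
```

carry_out([
  {"delta_pos":[0,0,0],"angular":[0,0,0]},
  {"delta_pos":[0,0,0],"angular":[0,0,0]},
  {"delta_pos":[0,0,0],"angular":[0,0,0]},
  {"delta_pos":[0,0,0],"angular":[0,0,0]},
  {"delta_pos":[0,0,0],"angular":[0,0,0]},
])

```text
time: 18.4
tcp_pos: [0.6044, -0.2474, 0.0575]
orientation: [3.141, -0.0, -0.07]
force: [-0.3, -0.6, -0.8]
grip_width: 0.0327
grip_force: 25.0
```

The opening is 32.7 mm, but a 36 mm head was expected. I'll look before lifting.

Run:
```python
from h import *
S=read_camera("side");T=read_camera("top");o=observe();print(o["grip_width"],o["grip_force"],o["tcp_pos"],o["ft_torque"])
s=S["pixels"][:,:,::-1]; t=T["pixels"][:,:,::-1]
a=crop(s,225,225,310,295,6.5); b=crop(t,300,155,370,245,3.9)
c=np.zeros((600,800,3),np.uint8); c[:a.shape[0],:a.shape[1]]=a[:, :800]; x=min(b.shape[1],245); c[:b.shape[0],555:555+x]=b[:600,:x]
ps=o["orientation"][2]
u=(proj(S,[o["tcp_pos"],o["tcp_pos"]+[0,0,-.0495]])-[225,225]+.5)*6.5; print(u)
cv2.imwrite("pics/k1.png",c)
```

```text
0.0326986096543036 24.996861924882978 [ 0.60443729 -0.2474149   0.05754811] [-0.08178972  0.02036973  0.02964185]
[[262.91648891 233.36271626]
 [258.8178772  290.90815497]]
```

View pics/k1.png

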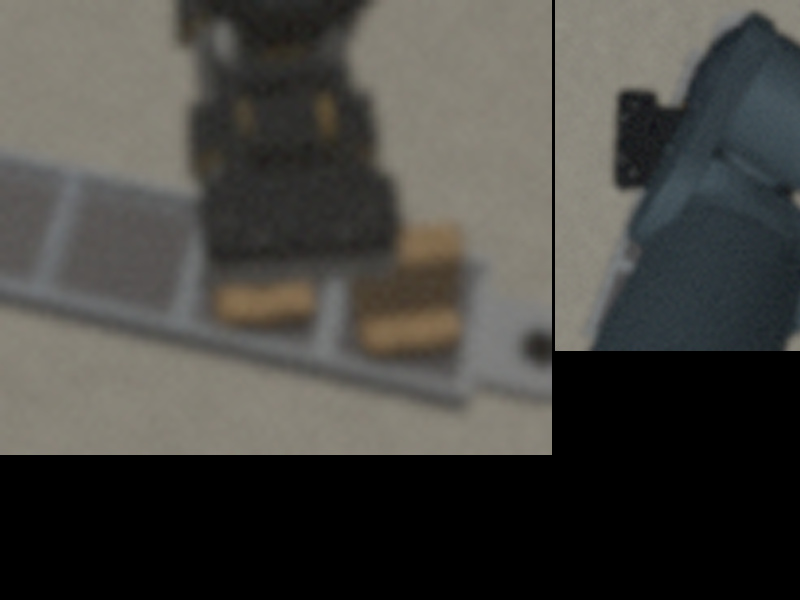

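In the side crop the mount at (217–313,300) is level and centred under the tool, and the bar is undisturbed. The grip looks sound, so I'll do a small test lift, still inside the rack.

carry_out([
  {"delta_pos":[0,0,-6],"angular":[0,0,0]},
  {"delta_pos":[0,0,-8],"angular":[0,0,0]},
  {"delta_pos":[0,0,0],"angular":[0,0,0]},
  {"delta_pos":[0,0,0],"angular":[0,0,0]},
  {"delta_pos":[0,0,0],"angular":[0,0,0]},
])

```text
time: 19.0
tcp_pos: [0.6043, -0.2472, 0.0715]
orientation: [-3.141, 0.0, -0.07]
force: [0.0, -0.4, -1.0]
grip_width: 0.0329
grip_force: 25.0
```

Run:
```python
from h import *
o=observe();print(o["grip_width"],o["grip_force"],o["tcp_pos"],o["force"])
S=read_camera("side"); im=cv2.resize(S["pixels"][235:295,225:300],None,fx=8,fy=8,interpolation=cv2.INTER_CUBIC)
m=(cv2.cvtColor(im,cv2.COLOR_RGB2HSV)[...,1]>75).astype(np.uint8); m=cv2.morphologyEx(m,cv2.MORPH_OPEN,np.ones((9,9)))
k,l,st,ce=cv2.connectedComponentsWithStats(m)
for i in range(1,k):
    if st[i,4]>1000:
        x0,y0,w,h=st[i,:4]; xs=np.arange(x0+w//5,x0+4*w//5); f=[np.polyfit(xs,[g(np.where(l[:,x]==i)[0]) for x in xs],1)[0] for g in(np.max,np.min)]
        print((st[i,:4]/8+[225,235,0,0]).round(1),np.round(f,3))
```

```text
0.03289203374718379 24.990775734186172 [ 0.60432759 -0.24723092  0.07146829] [ 0.02195542 -0.43792646 -0.97252353]
[273.9 236.1   3.    7.4] [1.639 0.075]
[279.6 260.   16.   19.5] [-0.098 -0.66 ]
[258.4 265.8  14.8   7.4] [-0.111 -0.057]
```

The stamp rose level with the gripper and the width stayed steady. Now a full lift.

carry_out([
  {"delta_pos":[0,0,-20],"angular":[0,0,0]},
  {"delta_pos":[0,0,-30],"angular":[0,0,0]},
  {"delta_pos":[0,0,-35],"angular":[0,0,0]},
  {"delta_pos":[0,0,-15],"angular":[0,0,0]},
  {"delta_pos":[0,0,0],"angular":[0,0,0]},
])

```text
time: 19.55
tcp_pos: [0.6059, -0.2482, 0.1743]
orientation: [3.139, -0.005, -0.07]
force: [0.2, 0.7, -1.9]
grip_width: 0.0329
grip_force: 25.0
```

```bash
python3 plan.py .5001 .2012 .17 48.5 40; python3 chk.py .0495 l1.png
python3 - <<'E'
from h import *
im=cv2.imread("pics/l1.png"); m=(cv2.cvtColor(im,cv2.COLOR_BGR2HSV)[...,1]>75).astype(np.uint8); m[(im[...,1]>im[...,2]+60)]=0; m=cv2.morphologyEx(m,cv2.MORPH_OPEN,np.ones((9,9)))
k,l,st,ce=cv2.connectedComponentsWithStats(m); print(st[1:],ce[1:].round())
E
```

```text
t 19.55 tcp [ 0.6059 -0.2482  0.1743] [179.9  -0.3  -4. ] q [-0.56  0.27  1.57  0.    1.3   1.08] grip 0.0329 25.0
[{"delta_pos": [-11.0, -37.0, 0.0], "angular": [0, 0, -0.076]}, {"delta_pos": [-9.0, -37.0, 0.0], "angular": [0, 0, -0.076]}, {"delta_pos": [-6.0, -38.0, 0.0], "angular": [0, 0, -0.076]}, {"delta_pos": [-3.0, -38.0, 0.0], "angular": [0, 0, -0.077]}, {"delta_pos": [0.0, -39.0, 1.0], "angular": [0, 0, -0.076]}]
[{"delta_pos": [3.0, -38.0, 0.0], "angular": [0, 0, -0.077]}, {"delta_pos": [6.0, -38.0, 1.0], "angular": [0, 0, -0.076]}, {"delta_pos": [9.0, -37.0, 0.0], "angular": [0, 0, -0.077]}, {"delta_pos": [12.0, -37.0, 1.0], "angular": [0, 0, -0.076]}, {"delta_pos": [15.0, -36.0, 0.0], "angular": [0, 0, -0.077]}]
[{"delta_pos": [17.0, -34.0, 1.0], "angular": [0, 0, -0.076]}, {"delta_pos": [19.9, -33.4, 0.3], "angular": [0, 0, -0.077]}]
[[159, 244], [169, 342], [283, 334], [269, 237]]
[[  297    15    23    54   985]
 [  207    44     9    10    90]
 [  172   249   107    77  6747]
 [  312   371   108   137 12781]] [[308.  41.]
 [211.  48.]
 [224. 287.]
 [368. 440.]]
```

The mount spans crop columns 172–279 against a predicted 169–283, so it is centred. I'll carry the knob to pocket 2.

carry_out([
  {"delta_pos":[-9,-30,0],"angular":[0,0,-0.076]},
  {"delta_pos":[-9,-37,0],"angular":[0,0,-0.076]},
  {"delta_pos":[-6,-38,0],"angular":[0,0,-0.076]},
  {"delta_pos":[-3,-38,0],"angular":[0,0,-0.077]},
  {"delta_pos":[0,-39,1],"angular":[0,0,-0.076]},
])

```text
time: 20.1
tcp_pos: [0.5593, -0.0657, 0.1677]
orientation: [-3.139, 0.004, 0.313]
force: [0.6, -0.2, -0.7]
grip_width: 0.0329
grip_force: 25.0
```

carry_out([
  {"delta_pos":[3,-38,0],"angular":[0,0,-0.077]},
  {"delta_pos":[6,-38,1],"angular":[0,0,-0.076]},
  {"delta_pos":[9,-37,0],"angular":[0,0,-0.077]},
  {"delta_pos":[12,-37,1],"angular":[0,0,-0.076]},
  {"delta_pos":[15,-36,0],"angular":[0,0,-0.077]},
])

```text
time: 20.6
tcp_pos: [0.5156, 0.1215, 0.1656]
orientation: [-3.139, 0.004, 0.697]
force: [1.2, 1.0, -1.3]
grip_width: 0.0331
grip_force: 25.0
```

carry_out([
  {"delta_pos":[17,-34,1],"angular":[0,0,-0.076]},
  {"delta_pos":[17,-35,0],"angular":[0,0,-0.077]},
  {"delta_pos":[0,0,0],"angular":[0,0,0]},
  {"delta_pos":[0,0,0],"angular":[0,0,0]},
  {"delta_pos":[0,0,0],"angular":[0,0,0]},
])

```text
time: 21.1
tcp_pos: [0.4966, 0.1932, 0.1662]
orientation: [-3.14, 0.002, 0.846]
force: [-0.3, -0.2, -1.2]
grip_width: 0.0328
grip_force: 25.0
```

```bash
python3 plan.py .5001 .2012 .072 48.5 30
```

```text
t 21.1 tcp [0.4966 0.1932 0.1662] [-1.799e+02  1.000e-01  4.840e+01] q [ 0.16 -0.    1.88 -0.    1.26  0.88] grip 0.0328 25.0
[{"delta_pos": [2.0, -1.0, 24.0], "angular": [0, 0, -0.0]}, {"delta_pos": [2.0, -1.0, 23.0], "angular": [0, 0, -0.0]}, {"delta_pos": [2.0, -0.0, 24.0], "angular": [0, 0, -0.0]}, {"delta_pos": [2.3, -0.6, 23.2], "angular": [0, 0, -0.001]}]
```

carry_out([
  {"delta_pos":[8,-2.5,20],"angular":[0,0,0]},
  {"delta_pos":[0,0,25],"angular":[0,0,0]},
  {"delta_pos":[0,0,25],"angular":[0,0,0]},
  {"delta_pos":[0,0,20],"angular":[0,0,0]},
  {"delta_pos":[0,0,0],"angular":[0,0,0]},
])

```text
time: 21.6
tcp_pos: [0.4981, 0.2, 0.074]
orientation: [-3.137, 0.006, 0.844]
force: [-0.7, -0.4, -1.3]
grip_width: 0.0332
grip_force: 25.0
```

carry_out([
  {"delta_pos":[0,0,6],"angular":[0,0,0]},
  {"delta_pos":[0,0,6],"angular":[0,0,0]},
  {"delta_pos":[0,0,0],"angular":[0,0,0]},
  {"delta_pos":[0,0,0],"angular":[0,0,0]},
  {"delta_pos":[0,0,0],"angular":[0,0,0]},
])

```text
time: 22.1
tcp_pos: [0.5009, 0.2019, 0.0662]
orientation: [3.141, -0.001, 0.847]
force: [-0.4, 0.1, -1.4]
grip_width: 0.0329
grip_force: 25.0
```

carry_out([
  {"delta_pos":[-1,0,4],"angular":[0,0,0]},
  {"delta_pos":[0,0,4],"angular":[0,0,0]},
  {"delta_pos":[0,0,0],"angular":[0,0,0]},
  {"delta_pos":[0,0,0],"angular":[0,0,0]},
  {"delta_pos":[0,0,0],"angular":[0,0,0]},
])

```text
time: 22.6
tcp_pos: [0.4997, 0.201, 0.0575]
orientation: [-3.141, 0.0, 0.847]
force: [0.7, -0.5, -2.0]
grip_width: 0.0332
grip_force: 25.0
```

carry_out([
  {"delta_pos":[0,0,0],"angular":[0,0,0]},
  {"delta_pos":[0,0,0],"angular":[0,0,0]},
  {"delta_pos":[0,0,0],"angular":[0,0,0]},
  {"delta_pos":[0,0,0],"angular":[0,0,0]},
  {"delta_pos":[0,0,0],"angular":[0,0,0]},
], gripper=0)

```text
time: 23.1
tcp_pos: [0.4999, 0.201, 0.0577]
orientation: [3.141, -0.0, 0.847]
force: [-0.5, 0.7, -0.0]
grip_width: 0.0697
grip_force: 0.0
```

carry_out([
  {"delta_pos":[0,0,0],"angular":[0,0,0]},
  {"delta_pos":[0,0,-20],"angular":[0,0,0]},
  {"delta_pos":[0,0,-35],"angular":[0,0,0]},
  {"delta_pos":[0,0,-32],"angular":[0,0,0]},
  {"delta_pos":[0,0,0],"angular":[0,0,0]},
])

```text
time: 23.6
tcp_pos: [0.5032, 0.2017, 0.1498]
orientation: [3.136, -0.008, 0.847]
force: [0.3, 0.1, 0.3]
grip_width: 0.094
grip_force: 0.0
```

```bash
python3 plan.py .6608 -.2685 .14 -2 45
```

```text
t 23.6 tcp [0.5032 0.2017 0.1498] [179.7  -0.4  48.5] q [0.17 0.03 1.88 0.   1.22 0.9 ] grip 0.094 0.0
[{"delta_pos": [-21.0, 36.0, 1.0], "angular": [0, 0, 0.073]}, {"delta_pos": [-18.0, 37.0, 1.0], "angular": [0, 0, 0.074]}, {"delta_pos": [-15.0, 38.0, 1.0], "angular": [0, 0, 0.073]}, {"delta_pos": [-12.0, 39.0, 1.0], "angular": [0, 0, 0.074]}, {"delta_pos": [-9.0, 40.0, 1.0], "angular": [0, 0, 0.073]}]
[{"delta_pos": [-7.0, 41.0, 1.0], "angular": [0, 0, 0.074]}, {"delta_pos": [-3.0, 41.0, 1.0], "angular": [0, 0, 0.073]}, {"delta_pos": [-0.0, 42.0, 1.0], "angular": [0, 0, 0.074]}, {"delta_pos": [3.0, 41.0, 0.0], "angular": [0, 0, 0.073]}, {"delta_pos": [5.0, 41.0, 1.0], "angular": [0, 0, 0.074]}]
[{"delta_pos": [9.0, 41.0, 0.0], "angular": [0, 0, 0.073]}, {"delta_pos": [11.2, 39.8, 0.8], "angular": [0, 0, 0.074]}]
```

carry_out([
  {"delta_pos":[-21,36,0],"angular":[0,0,0.073]},
  {"delta_pos":[-18,37,0],"angular":[0,0,0.074]},
  {"delta_pos":[-15,38,0],"angular":[0,0,0.073]},
  {"delta_pos":[-12,39,0],"angular":[0,0,0.074]},
  {"delta_pos":[-9,40,0],"angular":[0,0,0.073]},
])

```text
time: 24.1
tcp_pos: [0.565, 0.0048, 0.1435]
orientation: [-3.141, 0.001, 0.477]
force: [0.2, -0.8, 0.3]
grip_width: 0.0938
grip_force: 0.0
```

carry_out([
  {"delta_pos":[-7,41,0],"angular":[0,0,0.074]},
  {"delta_pos":[-3,41,0],"angular":[0,0,0.073]},
  {"delta_pos":[0,42,0],"angular":[0,0,0.074]},
  {"delta_pos":[3,41,0],"angular":[0,0,0.073]},
  {"delta_pos":[5,41,0],"angular":[0,0,0.074]},
])

```text
time: 24.6
tcp_pos: [0.6308, -0.1915, 0.1431]
orientation: [-3.141, 0.002, 0.109]
force: [0.9, -0.3, 0.3]
grip_width: 0.0939
grip_force: 0.0
```

carry_out([
  {"delta_pos":[9,41,0],"angular":[0,0,0.073]},
  {"delta_pos":[13,41,0],"angular":[0,0,0.074]},
  {"delta_pos":[0,0,0],"angular":[0,0,0]},
  {"delta_pos":[0,0,0],"angular":[0,0,0]},
  {"delta_pos":[0,0,0],"angular":[0,0,0]},
])

```text
time: 25.1
tcp_pos: [0.6586, -0.2691, 0.1435]
orientation: [-3.14, 0.002, -0.034]
force: [-0.1, 0.3, 0.5]
grip_width: 0.0941
grip_force: 0.0
```

```bash
python3 plan.py .6608 -.2685 .052 -2 30;python3 - <<'E'
from h import *
S=read_camera("side");T=read_camera("top")
a=crop(S["pixels"][:,:,::-1],175,95,260,190,6); b=crop(T["pixels"][:,:,::-1],140,190,236,270,2.9)
c=np.zeros((600,800,3),np.uint8); c[:a.shape[0],:a.shape[1]]=a; c[:b.shape[0],515:515+b.shape[1]]=b[:,:285]; cv2.imwrite("pics/m1.png",c)
E
```

```text
t 25.1 tcp [ 0.6586 -0.2691  0.1435] [-1.799e+02  1.000e-01 -2.000e+00] q [-0.55  0.43  1.42  0.    1.29  1.06] grip 0.0941 0.0
[{"delta_pos": [1.0, -0.0, 23.0], "angular": [0, 0, 0.0]}, {"delta_pos": [0.0, -0.0, 23.0], "angular": [0, 0, 0.0]}, {"delta_pos": [1.0, -0.0, 23.0], "angular": [0, 0, 0.0]}, {"delta_pos": [0.2, -0.6, 22.5], "angular": [0, 0, 0.001]}]
```

View pics/m1.png

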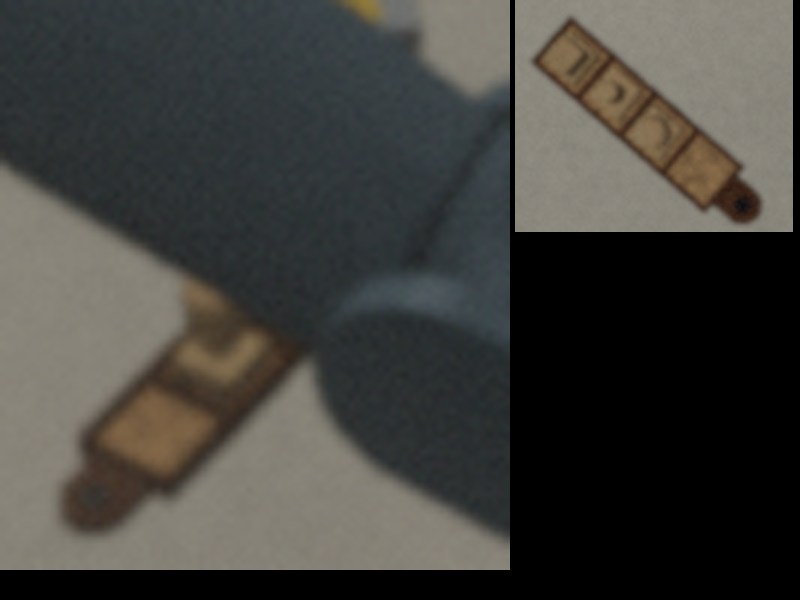

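Pockets 4, 3 and 2 in the top inset at (575,60), (613,95) and (657,132) hold block, peg and knob, each inside its pocket. Now down onto the bar.

carry_out([
  {"delta_pos":[2,0,25],"angular":[0,0,0]},
  {"delta_pos":[0,0,29],"angular":[0,0,0]},
  {"delta_pos":[0,0,26],"angular":[0,0,0]},
  {"delta_pos":[0,0,12],"angular":[0,0,0]},
  {"delta_pos":[0,0,0],"angular":[0,0,0]},
])

```text
time: 25.7
tcp_pos: [0.6599, -0.2688, 0.0505]
orientation: [-3.14, 0.003, -0.034]
force: [-0.2, 0.2, -1.7]
grip_width: 0.0941
grip_force: 0.0
```

carry_out([
  {"delta_pos":[0,0,0],"angular":[0,0,0]},
  {"delta_pos":[0,0,0],"angular":[0,0,0]},
  {"delta_pos":[0,0,0],"angular":[0,0,0]},
  {"delta_pos":[0,0,0],"angular":[0,0,0]},
  {"delta_pos":[0,0,0],"angular":[0,0,0]},
], gripper=1, newtons=25)

```text
time: 26.2
tcp_pos: [0.6614, -0.2706, 0.0531]
orientation: [3.141, -0.001, -0.035]
force: [-0.3, -0.3, -0.1]
grip_width: 0.0577
grip_force: 0.0
```

carry_out([
  {"delta_pos":[0,0,0],"angular":[0,0,0]},
  {"delta_pos":[0,0,0],"angular":[0,0,0]},
  {"delta_pos":[0,0,0],"angular":[0,0,0]},
  {"delta_pos":[0,0,0],"angular":[0,0,0]},
  {"delta_pos":[0,0,0],"angular":[0,0,0]},
])

```text
time: 26.7
tcp_pos: [0.6612, -0.2703, 0.0525]
orientation: [-3.141, 0.0, -0.035]
force: [0.3, -1.3, -1.2]
grip_width: 0.0179
grip_force: 25.3
```

carry_out([
  {"delta_pos":[0,0,0],"angular":[0,0,0]},
  {"delta_pos":[0,0,0],"angular":[0,0,0]},
  {"delta_pos":[0,0,0],"angular":[0,0,0]},
])

```text
time: 27.0
tcp_pos: [0.6611, -0.2703, 0.0525]
orientation: [-3.141, 0.0, -0.035]
force: [-0.3, 0.3, -0.3]
grip_width: 0.0176
grip_force: 24.9
```

Gripped at 18 mm, which matches the bar. Underside offset is 0.0445.

carry_out([
  {"delta_pos":[0,0,-15],"angular":[0,0,0]},
  {"delta_pos":[0,0,-30],"angular":[0,0,0]},
  {"delta_pos":[0,0,-40],"angular":[0,0,0]},
  {"delta_pos":[0,0,-32],"angular":[0,0,0]},
  {"delta_pos":[0,0,0],"angular":[0,0,0]},
])

```text
time: 27.5
tcp_pos: [0.6644, -0.2723, 0.1778]
orientation: [3.136, -0.011, -0.035]
force: [-0.2, -0.6, -0.4]
grip_width: 0.0177
grip_force: 24.9
```

```bash
python3 plan.py .4604 .1563 .168 48.5 45; python3 chk.py .0445 n1.png
python3 - <<'E'
from h import *
im=cv2.imread("pics/n1.png"); m=(cv2.cvtColor(im,cv2.COLOR_BGR2HSV)[...,1]>75).astype(np.uint8); m=cv2.morphologyEx(m,cv2.MORPH_OPEN,np.ones((9,9)))
k,l,st,ce=cv2.connectedComponentsWithStats(m); print(st[1:],ce[1:].round())
E
```

```text
t 27.5 tcp [ 0.6644 -0.2723  0.1778] [179.7  -0.6  -2. ] q [-0.55  0.41  1.39 -0.    1.34  1.06] grip 0.0177 24.9
[{"delta_pos": [-20.0, -38.0, 1.0], "angular": [0, 0, -0.08]}, {"delta_pos": [-17.0, -40.0, 1.0], "angular": [0, 0, -0.08]}, {"delta_pos": [-14.0, -41.0, 1.0], "angular": [0, 0, -0.08]}, {"delta_pos": [-10.0, -42.0, 1.0], "angular": [0, 0, -0.08]}, {"delta_pos": [-7.0, -43.0, 1.0], "angular": [0, 0, -0.08]}]
[{"delta_pos": [-3.0, -43.0, 1.0], "angular": [0, 0, -0.08]}, {"delta_pos": [0.0, -43.0, 1.0], "angular": [0, 0, -0.08]}, {"delta_pos": [4.0, -43.0, 1.0], "angular": [0, 0, -0.08]}, {"delta_pos": [7.0, -42.0, 1.0], "angular": [0, 0, -0.081]}, {"delta_pos": [10.0, -42.0, 0.0], "angular": [0, 0, -0.08]}]
[{"delta_pos": [13.5, -41.0, 0.8], "angular": [0, 0, -0.081]}]
[[148, 244], [168, 344], [282, 332], [259, 233]]
[[    0     0    95   141 10838]
 [  327    18    25    45   837]
 [  182    81    14    15   181]
 [  166   173   119   149  7645]] [[ 41.  65.]
 [340.  38.]
 [188.  88.]
 [216. 271.]]
```

The bar spans crop columns 166–285 against a predicted 168–282, so it is centred. I'll carry it to pocket 1.

carry_out([
  {"delta_pos":[-15,-30,0],"angular":[0,0,-0.08]},
  {"delta_pos":[-17,-40,0],"angular":[0,0,-0.08]},
  {"delta_pos":[-14,-41,0],"angular":[0,0,-0.08]},
  {"delta_pos":[-10,-42,0],"angular":[0,0,-0.08]},
  {"delta_pos":[-7,-43,0],"angular":[0,0,-0.08]},
])

```text
time: 28.05
tcp_pos: [0.57, -0.0816, 0.1673]
orientation: [-3.139, 0.003, 0.368]
force: [0.7, 0.9, -1.7]
grip_width: 0.0178
grip_force: 24.9
```

carry_out([
  {"delta_pos":[-3,-43,0],"angular":[0,0,-0.08]},
  {"delta_pos":[0,-43,0],"angular":[0,0,-0.08]},
  {"delta_pos":[4,-43,0],"angular":[0,0,-0.08]},
  {"delta_pos":[7,-42,0],"angular":[0,0,-0.081]},
  {"delta_pos":[10,-42,0],"angular":[0,0,-0.08]},
])

```text
time: 28.55
tcp_pos: [0.4783, 0.1125, 0.1677]
orientation: [-3.139, 0.002, 0.769]
force: [0.3, -0.1, -1.2]
grip_width: 0.0176
grip_force: 24.9
```

carry_out([
  {"delta_pos":[13,-41,0],"angular":[0,0,-0.081]},
  {"delta_pos":[0,-10,0],"angular":[0,0,0]},
  {"delta_pos":[0,0,0],"angular":[0,0,0]},
  {"delta_pos":[0,0,0],"angular":[0,0,0]},
  {"delta_pos":[0,0,0],"angular":[0,0,0]},
])

```text
time: 29.05
tcp_pos: [0.4546, 0.1552, 0.1692]
orientation: [-3.141, 0.001, 0.845]
force: [-0.1, -0.3, -1.0]
grip_width: 0.0179
grip_force: 24.9
```

```bash
python3 plan.py .4604 .1563 .068 48.5 30
```

```text
t 29.05 tcp [0.4546 0.1552 0.1692] [-180.     0.    48.4] q [ 0.09 -0.14  2.   -0.    1.28  0.82] grip 0.0179 24.9
[{"delta_pos": [1.0, 1.0, 25.0], "angular": [0, 0, -0.0]}, {"delta_pos": [1.0, 1.0, 25.0], "angular": [0, 0, -0.001]}, {"delta_pos": [1.0, 1.0, 26.0], "angular": [0, 0, -0.0]}, {"delta_pos": [1.7, 0.6, 25.2], "angular": [0, 0, -0.001]}]
```

carry_out([
  {"delta_pos":[4.5,3.5,22],"angular":[0,0,0]},
  {"delta_pos":[0,0,27],"angular":[0,0,0]},
  {"delta_pos":[0,0,27],"angular":[0,0,0]},
  {"delta_pos":[0,0,22],"angular":[0,0,0]},
  {"delta_pos":[0,0,0],"angular":[0,0,0]},
])

```text
time: 29.55
tcp_pos: [0.4574, 0.156, 0.0683]
orientation: [-3.137, 0.005, 0.845]
force: [0.3, -0.1, -1.8]
grip_width: 0.0176
grip_force: 24.9
```

carry_out([
  {"delta_pos":[0,0,6],"angular":[0,0,0]},
  {"delta_pos":[0,0,6],"angular":[0,0,0]},
  {"delta_pos":[0,0,0],"angular":[0,0,0]},
  {"delta_pos":[0,0,0],"angular":[0,0,0]},
  {"delta_pos":[0,0,0],"angular":[0,0,0]},
])

```text
time: 30.05
tcp_pos: [0.4602, 0.1575, 0.0602]
orientation: [3.141, -0.001, 0.847]
force: [0.4, -0.1, -1.1]
grip_width: 0.018
grip_force: 24.9
```

carry_out([
  {"delta_pos":[-0.5,0.5,4],"angular":[0,0,0]},
  {"delta_pos":[0,0,3.5],"angular":[0,0,0]},
  {"delta_pos":[0,0,0],"angular":[0,0,0]},
  {"delta_pos":[0,0,0],"angular":[0,0,0]},
  {"delta_pos":[0,0,0],"angular":[0,0,0]},
])

```text
time: 30.55
tcp_pos: [0.4599, 0.1569, 0.0522]
orientation: [-3.142, -0.001, 0.847]
force: [-0.2, 1.5, 2.2]
grip_width: 0.0177
grip_force: 25.0
```

carry_out([
  {"delta_pos":[0,0,0],"angular":[0,0,0]},
  {"delta_pos":[0,0,0],"angular":[0,0,0]},
  {"delta_pos":[0,0,0],"angular":[0,0,0]},
  {"delta_pos":[0,0,0],"angular":[0,0,0]},
  {"delta_pos":[0,0,0],"angular":[0,0,0]},
], gripper=0)

```text
time: 31.05
tcp_pos: [0.4597, 0.1566, 0.052]
orientation: [-3.142, 0.0, 0.847]
force: [-0.2, 0.5, 0.8]
grip_width: 0.0545
grip_force: 0.0
```

carry_out([
  {"delta_pos":[0,0,0],"angular":[0,0,0]},
  {"delta_pos":[0,0,-20],"angular":[0,0,0]},
  {"delta_pos":[0,0,-35],"angular":[0,0,0]},
  {"delta_pos":[0,0,-40],"angular":[0,0,0]},
  {"delta_pos":[0,0,-40],"angular":[0,0,0]},
])

```text
time: 31.55
tcp_pos: [0.4592, 0.1566, 0.1883]
orientation: [-3.141, 0.001, 0.847]
force: [1.2, 0.2, 0.1]
grip_width: 0.093
grip_force: 0.0
```

carry_out([
  {"delta_pos":[-30,40,0],"angular":[0,0,0]},
  {"delta_pos":[-10,40,0],"angular":[0,0,0]},
  {"delta_pos":[-10,40,0],"angular":[0,0,0]},
  {"delta_pos":[0,0,0],"angular":[0,0,0]},
  {"delta_pos":[0,0,0],"angular":[0,0,0]},
])

```text
time: 32.05
tcp_pos: [0.5164, 0.0393, 0.1868]
orientation: [-3.141, 0.0, 0.845]
force: [-0.6, -0.5, -0.5]
grip_width: 0.0941
grip_force: 0.0
```

Run:
```python
from h import *
o=observe();print(o["time"],o["tcp_pos"],o["joints"])
S=read_camera("side");T=read_camera("top")
a=crop(S["pixels"][:,:,::-1],175,95,260,190,6); b=crop(T["pixels"][:,:,::-1],140,190,236,270,3)[:,:288]
c=np.zeros((600,800,3),np.uint8); c[:a.shape[0],:a.shape[1]]=a; c[:b.shape[0],512:512+b.shape[1]]=b; d=crop(S["pixels"][:,:,::-1],190,180,330,300,2); c[300:300+d.shape[0],515:515+d.shape[1]]=d; cv2.imwrite("pics/o1.png",c)
```

```text
32.05 [0.51642849 0.0393204  0.1867634 ] [-1.43311763e-01 -5.96492083e-02  1.89919550e+00  2.65556255e-04
  1.30293964e+00  5.82154949e-01]
```

View pics/o1.png

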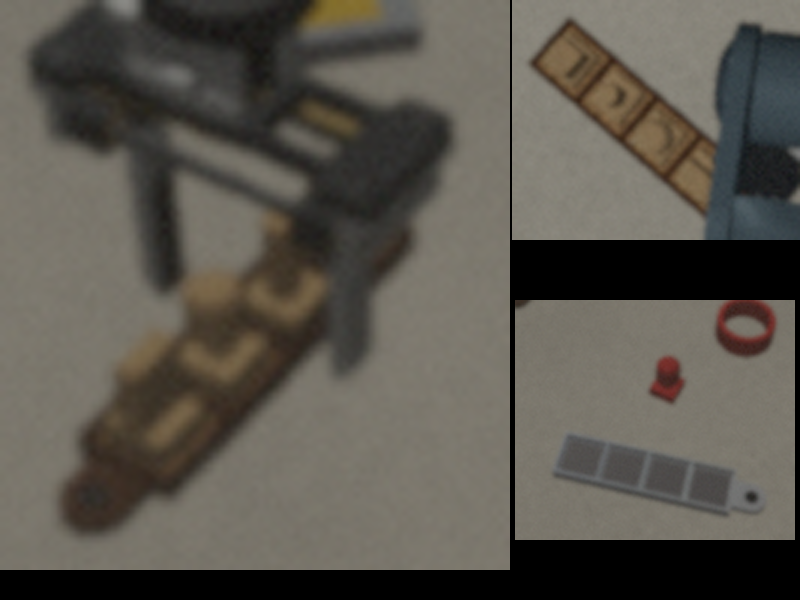

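The side crop shows bar (145,360), knob (215,300) and peg (280,250) upright in pockets 1–3. The top inset shows the block in pocket 4, and the rack is empty. The gripper is clear, so I'll hand in.

```bash
python3 -c "from station import sign_off; print(sign_off())"
```

```text
the job is handed in; nothing more can be done
None
```

I moved all four stamps from the rack to the tray in order from the tab (bar, knob, peg, block); the last pictures showed each upright in its own pocket, and I handed the job in about 32 s into the 102 s limit, with no verdict returned.

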